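# Set the stall's offer arrow and price hand with a fingertip

## Robot

A 6-joint arm with a two-finger parallel gripper is mounted at the origin on the work surface. World frame = base frame: x ahead of the robot, y to its left, z up, the work surface at z = 0. Lengths are in m, angles in rad, forces in N, time in s.
With the tool pointing down it reaches from about 0.425 to 1.125 m from the base axis. Payload 14.9 kg.
Tool frame: the origin (TCP) lies at the very end of the fingers, on their centre line; the grasp point (between the pads) lies 19 mm behind it (arm.hold_point_z is the distance from the TCP to the grasp point, in m); x points along the fingers, z is the direction in which the jaws open and shut, and the axes are right-handed (so a half turn about x gives the same grasp; the last joint's range is limited). The gripper opens to 91 mm and grips with 3 to 60 N. Pads are 32 mm wide; open, the fingers measure 118 mm over their backs; the gripper's body (76 mm by 178 mm) begins 60 mm behind the grasp point.
Start: joints at [1.109, 0.379, 1.734, -0, 1.028, -0.033], TCP at [0.291, 0.637, 0.214] pointing down, gripper open.
Joint ranges: [-2.77, 2.77], [-0.74, 2.19], [0, 2.66], [-1.06, 4.2], [0.31, 2.87], [-3.08, 3.08]. Speed limits (rad/s): [1.89, 1.89, 2.39, 3.14, 3.14, 3.14].

## Interface

Orientations are given as a unit quaternion [x, y, z, w].
In Python, from cell import monitor, imaging, workorder, arm gives the robot as it stands.
- The arm moves only by the tool carry_out, never from a script. Its argument "targets" is text: rows parted by semicolons, each of 5 numbers parted by spaces: the closure, from 0 (fully open) to 1 (shut), then the shift along the tool's x, y, z normalised to -1 to 1, where 1 is 0.2 m, then the turn about the tool's x normalised to -1 to 1, where 1 is 45 degrees. A call has 1 to 20 rows; each row is the pose to reach, as a shift and turn from the pose commanded when the call began, along the tool's axes at that moment; what a row does not reach only later rows make up. A row lasts 1/10 s, in which the tool goes at most 50 mm and 8.59 degrees, less where a joint would pass 70% of its speed; a pose out of reach is approached as far as the arm can. A call with a number of a shift or a turn outside -1 to 1 is refused whole. A call with a gripper value outside its range is refused whole. The fingers move at their own pace and stop on an object; "grip_force" is the grip in N (left out, the last holds). Time passes only in rows, so rows that repeat a pose let the fingers close. It gives the time, the measured TCP pose, the force and the opening at its end, in the units of the state.
- monitor.read_state(): the state, without advancing time (a new reading comes with each control period).
- imaging.camera(name): name is "side" or "top"; returns a dict with "color" (480x640x3 uint8, red, green, blue), "fx", "fy", "cx", "cy" (pixels), "D" ([k1, k2, p1, p2, k3] as OpenCV has them; the pictures are not rectified), "extrinsics" (4x4, takes a point from camera to world coordinates). Camera axes: x right, y up, looking along -z (the intrinsics and any distortion apply to the point x, -y, -z); pixel columns grow to the right and rows downward; lengths in m; the calibration is good to about 2 mm. A picture is of the moment at which its call begins. There is no depth.
- workorder.close_job(): hands the job in, once; it reports no verdict.
The state is a dict: "time": time; "qpos": joint angles; "dq": joint speeds; "tau": joint torques, N m; "tcp_pos": TCP position; "tool_rot": TCP orientation; "wrist_force": force on the tool from outside, world axes, zero at the start; "ft_torque": the same for the moment, N m; "finger_gap": opening from 0.0 (shut) to 1.0 (fully open).
Only numpy, scipy, OpenCV 4.12 (cv2) and the standard library are available. Lean on these libraries where they do the work, as an engineer would, in place of code of your own. Each camera call takes 0.05 s, during which the arm holds its last target.

## Task

Set out today's offer on the market stall with a fingertip: push the red arrow round until it points at the middle of the bin of clear glass stoppers, and push the blue hand of the white price dial to the middle of the three-dot mark. Push gently from one side, without pinching, lifting or shoving the two stands, and leave the goods around them undisturbed.

Things in the scene. Friction and masses are not known exactly. Their poses are not given: they have to be found in the camera images.
- sign: offer sign: loose stand with a dark round foot 110 mm across and a thin steel post carrying the red arrow; 1.3 to 2.2 kg, stands by its weight; origin at the centre of the foot's underside, z up
- arrow (a joint): turn of the red arrow on the sign's upright post, rad, positive anticlockwise from above; 0 = arrow points along the sign's own -x; turns either way, more than a full circle to stops at +-6.2; a light, even friction (0.05 N m) keeps it where it is left, it does not coast or spring back
- arrow_axis (a point): point on the arrow's turning axis at half the height of its bar, 113 mm above the foot's underside; x points from the axis to the arrow's point, z up. The red bar is 14 mm wide and 16 mm tall (105 to 121 mm above the table), running from 50 mm behind the axis to the point about 148 mm ahead; the barbs of the head start 97 mm ahead and spread about 60 mm; free bar to push lies 20 to 95 mm from the axis, with nothing of the sign beneath it except the 110 mm foot
- arrow_tip (a point): the arrow's point, 150 mm from its axis
- arrow_left: left half (its +y side) of the red arrow; used to tell a push on one side from a pinch on both; origin on the turning axis at the underside of the arm, x towards the point
- arrow_right: right half (its -y side) of the red arrow; used to tell a push on one side from a pinch on both; origin on the turning axis at the underside of the arm, x towards the point
- dial: price dial: loose stand with a dark round foot 110 mm across, a post and a level white disc 190 mm across, its top 73 mm above the table, with groups of one, two, three and four black dots near the rim; 1.3 to 2.2 kg; origin at the centre of the foot's underside, z up; seen from above the groups lie at -75, -25, +25 and +75 degrees (anticlockwise positive) from its own +x, in the order one to four
- phand (a joint): turn of the blue hand over the disc, rad, positive anticlockwise from above; 0 = along the dial's own +x, three-dot mark at +0.436; stops at +-1.8; light friction (0.035 N m) keeps it where it is left, no spring
- phand_axis (a point): point on the hand's turning axis at half the height of its bar, 108 mm above the table; x points from the axis to the hand's tip, z up. The blue bar is 12 mm wide and 16 mm tall (100 to 116 mm above the table, 27 mm free above the disc), from 20 mm behind the axis to its tip 70 mm ahead, with a small arrowhead over the last 15 mm, about 25 mm wide
- mark3 (a point): middle of the three-dot group on the dial's disc, 83 mm from the axis
- phand_left: left half (its +y side) of the blue hand; used to tell a push on one side from a pinch on both; origin on the turning axis at the underside of the arm, x towards the point
- phand_right: right half (its -y side) of the blue hand; used to tell a push on one side from a pinch on both; origin on the turning axis at the underside of the arm, x towards the point
- bin_glass: white open bin, 180 (x) x 150 (y) x 62 mm, full of clear glass stoppers; fixed; origin at the centre of its underside. The three bins stand in a row beyond the stands, in any order
- bin_brass: white open bin of the same size, full of brass knobs; fixed; origin at the centre of its underside
- bin_wood: green open bin of the same size, full of turned wooden handles; fixed; origin at the centre of its underside
- toy_bus: loose red toy bus, 130 x 40 x 55 mm, goods to leave alone; origin at the centre of its underside, z up
- toy_truck: loose green toy truck with a yellow bed and red cab, 120 x 42 x 50 mm, goods to leave alone; origin at the centre of its underside, z up
- toy_car: loose blue toy car with a white roof, 85 x 38 x 30 mm, goods to leave alone; origin at the centre of its underside, z up
- candlestick: loose brass candlestick, 70 mm across the foot, 95 mm tall, goods to leave alone; origin at the centre of its underside, z up
- mug: loose blue ceramic mug, 72 mm across, 80 mm tall, handle towards its +y, goods to leave alone; origin at the centre of its underside, z up
- jar: loose amber glass jar, 60 mm across, 90 mm tall, goods to leave alone; origin at the centre of its underside, z up
Not all that is in view belongs to the job. Leave any orange look-alike of the dial alone.

How it is judged:
By the outcome, as a careful person would: the job done as asked, in the order asked, and still so for the second after the job is handed in, with the robot touching nothing.
It also fails if it takes over 51 s, if anything falls off the work surface, if the arm or the gripper's body presses on something with over 40 N, if the wrist force passes 120 N, or if a joint passes its speed limit or range.

## Working session

There is one attempt and no reset: what is moved stays moved. The work goes in short steps, Python scripts to look and compute and a tool call to move; the robot and the scene stay as the last step left them, time stands still between calls to the robot, and variables do not carry over. Pictures are saved under pics/ and viewed, and the job is handed in when it is done.

Besides the shell and the picture viewer there is one more tool, called after "Call:" by a JSON object that holds its "api" and its "payload", one argument or row to a line. carry_out: Moves the arm, as the interface text tells. Its arguments: {"type":"object","properties":{"targets":{"type":"string"},"grip_force":{"type":"number"}},"required":["targets"]}

```bash
mkdir -p pics; cat > h.py <<'E'
import numpy as np, cv2
from cell import monitor, imaging, workorder, arm
def cam(n):
    c=imaging.camera(n); return c
def save(c,p): cv2.imwrite(p,c["color"][:,:,::-1])
def KD(c): return np.array([[c["fx"],0,c["cx"]],[0,c["fy"],c["cy"]],[0,0,1.]]),np.array(c["D"],float)
def pix2w(c,uv,z):
    K,D=KD(c);E=np.array(c["extrinsics"])
    p=cv2.undistortPoints(np.array(uv,float).reshape(-1,1,2),K,D).reshape(-1,2)
    d=np.c_[p[:,0],-p[:,1],-np.ones(len(p))]@E[:3,:3].T
    o=E[:3,3]; return o+d*((np.asarray(z)-o[2])/d[:,2])[:,None]
def w2pix(c,P):
    K,D=KD(c);E=np.array(c["extrinsics"])
    q=(np.array(P,float).reshape(-1,3)-E[:3,3])@E[:3,:3]
    q=q*[1,-1,-1]
    return cv2.projectPoints(q.reshape(-1,1,3),np.zeros(3),np.zeros(3),K,D)[0].reshape(-1,2)
E
python3 - <<'E'
from h import *
import pickle
C={n:cam(n) for n in("top","side")}
pickle.dump(C,open("c0.pkl","wb"))
for n in C: save(C[n],f"pics/{n}0.png"); print(n,{k:(np.round(v,3).tolist()) for k,v in C[n].items() if k!="color"})
s=monitor.read_state();print({k:np.round(v,3).tolist() for k,v in s.items()})
E
```

```text
top {'fx': 595.188, 'fy': 595.188, 'cx': 317.911, 'cy': 237.405, 'D': [-0.054, 0.0, 0.0, 0.0, 0.0], 'extrinsics': [[-0.026, 0.989, -0.148, 0.286], [-1.0, -0.027, -0.004, -0.006], [-0.008, 0.148, 0.989, 1.687], [0.0, 0.0, 0.0, 1.0]]}
side {'fx': 528.141, 'fy': 528.141, 'cx': 316.096, 'cy': 239.315, 'D': [-0.028, 0.0, 0.0, 0.0, 0.0], 'extrinsics': [[0.693, 0.493, -0.526, -0.253], [-0.721, 0.471, -0.509, -0.746], [-0.003, 0.732, 0.682, 1.085], [0.0, 0.0, 0.0, 1.0]]}
{'time': 0.1, 'qpos': [1.109, 0.379, 1.735, 0.0, 1.028, -0.033], 'dq': [-0.002, -0.001, -0.003, -0.001, 0.002, -0.001], 'tau': [-0.002, -76.504, -43.529, 0.065, 0.04, -0.0], 'tcp_pos': [0.291, 0.636, 0.213], 'tool_rot': [-0.382, 0.595, 0.382, 0.595], 'wrist_force': [-0.446, 0.484, 0.064], 'ft_torque': [0.02, 0.023, -0.038], 'finger_gap': 1.001}
```

View pics/top0.png

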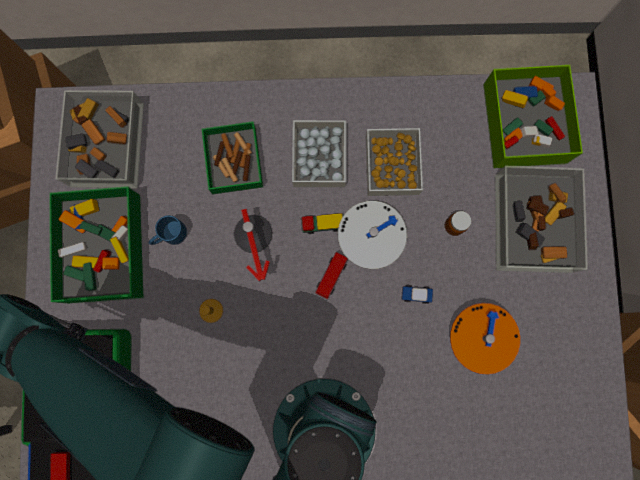

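View pics/side0.png

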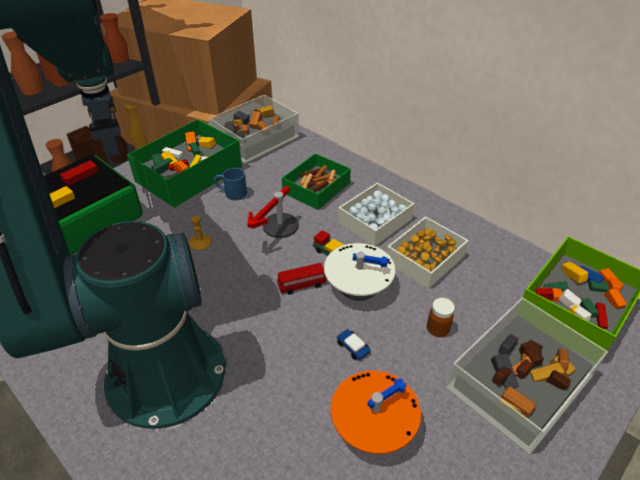

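The top picture shows three candidate bins in the row: wooden handles (green) at (233,158), clear glass stoppers (white) at (320,152) and brass knobs (white) at (394,160). The glass bin is the one at (320,152). There are two dials: white at (373,235), which is the one meant, and the orange look-alike at (486,339), to be left alone. I'll check both in an enlarged crop.

```bash
python3 - <<'E'
from h import *
import pickle
C=pickle.load(open("c0.pkl","rb"))
im=C["top"]["color"][110:310,190:450,::-1]
cv2.imwrite("pics/crop0.png",cv2.resize(im,None,fx=3,fy=3,interpolation=cv2.INTER_CUBIC))
im=C["side"]["color"][160:320,200:480,::-1]
cv2.imwrite("pics/crop1.png",cv2.resize(im,None,fx=2.8,fy=2.8,interpolation=cv2.INTER_CUBIC))
E
```

```text
(no output)
```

View pics/crop0.png

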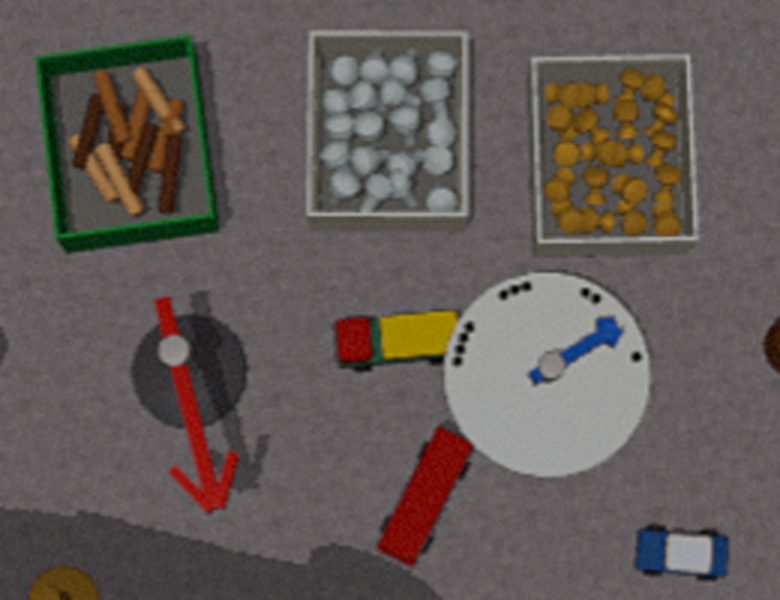

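View pics/crop1.png

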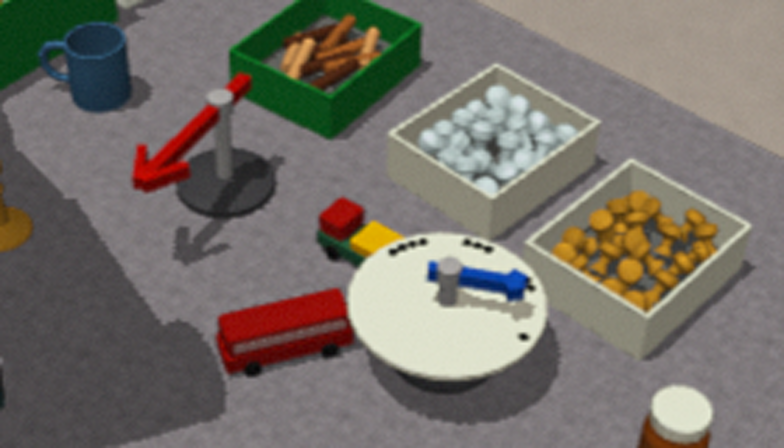

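```bash
cat > meas.py <<'E'
from h import *
from scipy.optimize import least_squares
def fit(c, verbose=True):
    """arrow & hand fits from top cam masks; returns dict"""
    im=c["color"].astype(int); R,G,B=im[...,0],im[...,1],im[...,2]
    return R,G,B
def bar(c,mask,ztop):
    # principal line of a blob at height ztop
    v,u=np.nonzero(mask); P=pix2w(c,np.c_[u,v],np.full(len(u),ztop))[:,:2]
    return P
E
python3 - <<'E'
from meas import *
import pickle
C=pickle.load(open("c0.pkl","rb")); c=C["top"]
f=lambda x,y:(x/3+190-1/3,y/3+110-1/3)
# bins (rim corners, outer)
for n,q in dict(glass=[(309,32),(468,33),(469,215),(307,214)],brass=[(532,57),(690,55),(697,238),(537,241)],wood=[(38,57),(190,38),(216,216),(60,236)]).items():
    P=pix2w(c,[f(*a) for a in q],np.full(4,.062)); print(n,P.mean(0).round(4),[ (np.linalg.norm(P[i]-P[(i+1)%4])).round(3) for i in range(4)])
# disc
im=c["color"].astype(int);R,G,B=im[...,0],im[...,1],im[...,2]
roi=np.zeros(R.shape,bool);roi[195:275,330:412]=1
w=((R>150)&(G>150)&(B>140)&roi).astype(np.uint8)
ct=max(cv2.findContours(w,0,cv2.CHAIN_APPROX_NONE)[0],key=cv2.contourArea)
hull=cv2.convexHull(ct)[:,0]
P=pix2w(c,hull,np.full(len(hull),.073))[:,:2]
(cx,cy),r=cv2.minEnclosingCircle(P.astype(np.float32)); 
s=least_squares(lambda p:np.hypot(*(P-p[:2]).T)-p[2],[cx,cy,r]).x
print("disc",s.round(4))
O=s[:2]
for n,q in dict(d1=[(636,356)],d2=[(585,292),(597,298)],d3=[(504,295),(515,290),(527,286)],d4=[(470,327),(465,338),(460,349),(458,361)]).items():
    D=pix2w(c,[f(*a) for a in q],np.full(len(q),.073))[:,:2].mean(0)-O
    print(n,np.hypot(*D).round(4),np.degrees(np.arctan2(D[1],D[0])).round(2))
# hand
b=((B-R>50)&(B>90)&roi); v,u=np.nonzero(b)
H=pix2w(c,np.c_[u,v],np.full(len(u),.113))[:,:2]; print("hand n",len(H))
m,V=H.mean(0),np.linalg.svd(H-H.mean(0))[2][0]; t=(H-m)@V; print(m.round(4),np.degrees(np.arctan2(V[1],V[0])).round(1),t.min().round(3),t.max().round(3))
print("hub cap z .12/.13",pix2w(c,[f(551,363)]*3,[.116,.125,.135]).round(4))
# arrow
roi2=np.zeros(R.shape,bool);roi2[200:290,240:275]=1
a=((R-G>80)&roi2);v,u=np.nonzero(a)
A=pix2w(c,np.c_[u,v],np.full(len(u),.119))[:,:2]
m,V=A.mean(0),np.linalg.svd(A-A.mean(0))[2][0]; t=(A-m)@V; print("arrow",m.round(4),np.degrees(np.arctan2(V[1],V[0])).round(1),t.min().round(3),t.max().round(3))
print("tail,tip,cap,foot",pix2w(c,[f(163,297),f(216,512),f(174,350),f(189,371)],[.121,.121,.135,.01]).round(4))
E
```

```text
glass [ 0.7769 -0.0087  0.062 ] [np.float64(0.151), np.float64(0.178), np.float64(0.151), np.float64(0.178)]
brass [ 0.7475 -0.2202  0.062 ] [np.float64(0.15), np.float64(0.178), np.float64(0.149), np.float64(0.179)]
wood [0.7713 0.2389 0.062 ] [np.float64(0.146), np.float64(0.176), np.float64(0.147), np.float64(0.177)]
disc [ 0.5325 -0.1476  0.0927]
d1 0.0833 -80.48
d2 0.0839 -31.17
d3 0.0823 18.47
d4 0.0812 68.72
hand n 132
[ 0.553  -0.1821] 120.4 -0.031 0.059
hub cap z .12/.13 [[ 0.5351 -0.1478  0.116 ]
 [ 0.5337 -0.147   0.125 ]
 [ 0.5321 -0.1461  0.135 ]]
arrow [0.4832 0.17  ] -166.3 -0.124 0.073
tail,tip,cap,foot [[0.6035 0.197  0.121 ]
 [0.4098 0.1518 0.121 ]
 [0.5527 0.1858 0.135 ]
 [0.5536 0.1872 0.01  ]]
```

```bash
cat >> h.py <<'E'
from scipy.spatial.transform import Rotation as Ro
def toolstate():
    s=monitor.read_state();R=Ro.from_quat(s["tool_rot"]).as_matrix()
    yz=np.degrees(np.arctan2(R[1,2],R[0,2]))  # world heading of tool z
    return s,R,np.array(s["tcp_pos"]),yz
def plan(path, closure=1.0):
    """path: list of (x,y,z,heading of tool z deg) -> rows, normalised, rel. to current pose"""
    s,R,p,h=toolstate()
    for (x,y,z,a) in path:
        d=R.T@(np.array([x,y,z])-p)/0.2
        t=-((a-h+180)%360-180)/45
        print("%g %.3f %.3f %.3f %.3f"%(closure,*d,t),end="; ")
    print()
E
python3 - <<'E'
from h import *
s,R,p,h=toolstate();print(R.round(3),h,p)
print([k for k in dir(arm) if k[0]!='_'])
E
```

```text
[[-0.    -0.909  0.416]
 [-0.001  0.416  0.909]
 [-1.     0.    -0.001]] 65.4328934445079 [0.29087839 0.63630994 0.21333235]
['Unreachable', 'hold_point_z']
```

Call:
{"api": "carry_out", "payload": {
  "targets": "1 0 -0.2 -0.15 0.1; 1 0 -0.4 -0.3 0.2; 1 0 -0.6 -0.5 0.4; 1 0 -0.8 -0.65 0.5; 1 0 -0.88 -0.75 0.57; 1 0 -0.88 -0.75 0.57; 1 0 -0.88 -0.75 0.57",
  "grip_force": 10
}}

```text
time: 0.8
tcp_pos: [0.3889, 0.4268, 0.214]
tool_rot: [-0.24, 0.665, 0.24, 0.665]
wrist_force: [-0.3, 0.3, 0.5]
finger_gap: 0.414
```

```bash
python3 - <<'E'
from h import *
s,R,p,h=toolstate();print(s["time"],p.round(4),h,s["finger_gap"])
plan([(.485,.2215,.2,13.7)])
E
```

```text
0.8 [0.3889 0.4268 0.214 ] 39.75072235880184 0.4140807041014209
1 0.070 -1.096 -0.287 0.579;
```

Call:
{"api": "carry_out", "payload": {
  "targets": "1 0 -0.2 -0.1 0.15; 1 0 -0.4 -0.15 0.3; 1 0.05 -0.6 -0.2 0.45; 1 0.05 -0.8 -0.25 0.58; 1 0.05 -0.9 -0.287 0.58; 1 0.05 -0.9 -0.287 0.58; 1 0.05 -0.9 -0.287 0.58; 1 0.05 -0.9 -0.287 0.58"
}}

```text
time: 1.6
tcp_pos: [0.4596, 0.2532, 0.2039]
tool_rot: [-0.085, 0.702, 0.085, 0.702]
wrist_force: [-0.6, -0.2, 0.2]
finger_gap: 0.003
```

```bash
python3 - <<'E'
from h import *
s,R,p,h=toolstate();print(s["time"],p.round(4),h,s["finger_gap"])
plan([(.485,.2215,.2,13.7),(.485,.2215,.098,13.7)])
for n in("top","side"): save(cam(n),f"pics/{n}1.png")
E
```

```text
1.6 [0.4596 0.2532 0.2039] 13.77552495298411 0.0033995345067235625
1 0.019 -0.184 0.086 0.002; 1 0.529 -0.184 0.086 0.002;
```

View pics/side1.png

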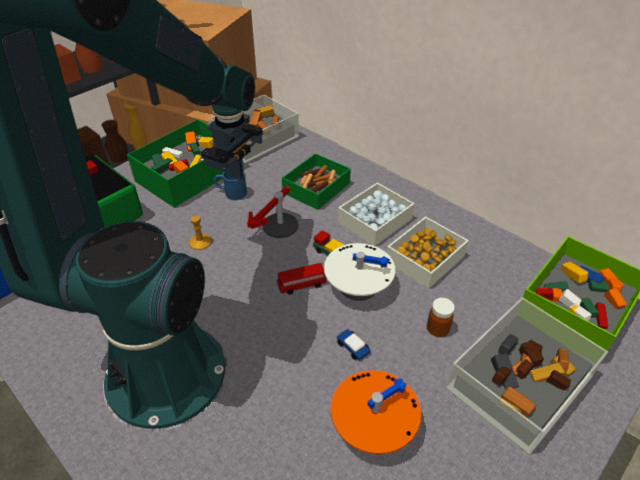

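View pics/top1.png

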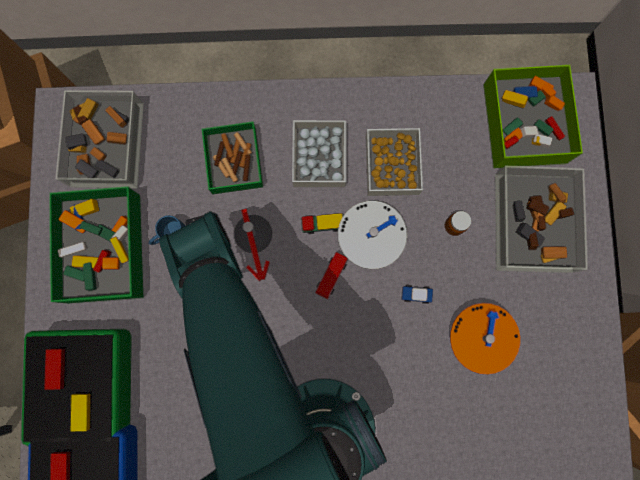

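The gripper (side (235,165)) is shut and stands clear of the arrow, on its +y side. Nothing has been disturbed. Next I'll go down beside the bar.

Call:
{"api": "carry_out", "payload": {
  "targets": "1 0.1 -0.184 0.086 0; 1 0.2 -0.184 0.086 0; 1 0.3 -0.184 0.086 0; 1 0.4 -0.184 0.086 0; 1 0.5 -0.184 0.086 0; 1 0.53 -0.184 0.086 0; 1 0.53 -0.184 0.086 0; 1 0.53 -0.184 0.086 0"
}}

```text
time: 2.5
tcp_pos: [0.4856, 0.2208, 0.0987]
tool_rot: [-0.084, 0.702, 0.084, 0.702]
wrist_force: [-0.5, -0.4, 0.3]
finger_gap: 0.002
```

```bash
cat >> h.py <<'E'
def arc(O,r,off,angs,z,hoff,closure=1.0):
    """finger centre r along bar, off to its CW side, for bar headings angs; tool z heading = bar+hoff"""
    P=[]
    for a in angs:
        t=np.radians(a);u=np.array([np.cos(t),np.sin(t)]);n=np.array([u[1],-u[0]])
        q=np.array(O)+r*u+off*n;P.append((*q,z,a+hoff))
    plan(P,closure)
E
python3 - <<'E'
from h import *
s,R,p,h=toolstate();print(s["time"],p.round(4),h,s["wrist_force"])
save(cam("side"),"pics/side2.png")
# bar heading -166.3 == 193.7; tool z heading 13.7 = bar+180 
arc((.553,.1866),.058,.024,[193.7],.098,180)
arc((.553,.1866),.058,.024,np.arange(193.7,193.7+45,4),.098,180)
E
```

```text
2.5 [0.4856 0.2208 0.0987] 13.710647604987573 [-0.45247062 -0.37828837  0.26252929]
1 0.004 -0.126 -0.004 0.000; 
1 0.004 -0.126 -0.004 0.000; 1 0.004 -0.146 -0.012 -0.089; 1 0.004 -0.167 -0.018 -0.178; 1 0.004 -0.188 -0.022 -0.267; 1 0.004 -0.210 -0.026 -0.355; 1 0.004 -0.232 -0.027 -0.444; 1 0.004 -0.254 -0.028 -0.533; 1 0.004 -0.276 -0.026 -0.622; 1 0.004 -0.297 -0.023 -0.711; 1 0.004 -0.319 -0.019 -0.800; 1 0.004 -0.340 -0.013 -0.889; 1 0.004 -0.361 -0.006 -0.978;
```

View pics/side2.png

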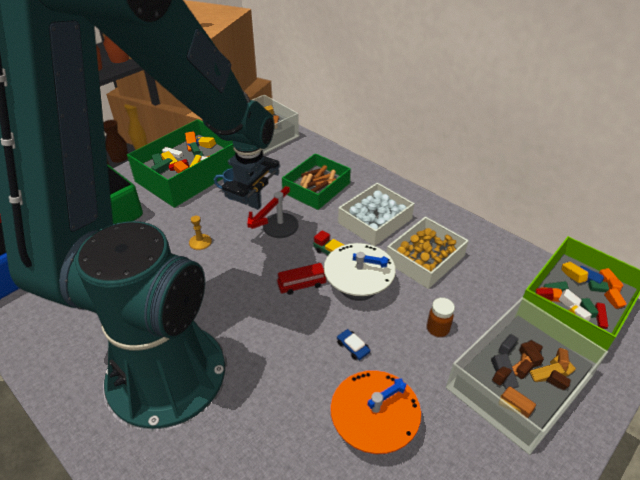

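Fingers are down on the +y side of the bar (side ~(253,205)), not touching. I'll close in slowly, then follow the arc.

Call:
{"api": "carry_out", "payload": {
  "targets": "1 0 -0.04 0 0; 1 0 -0.08 0 0; 1 0 -0.105 0 0; 1 0 -0.126 -0.004 0; 1 0 -0.146 -0.012 -0.09; 1 0 -0.167 -0.018 -0.18; 1 0 -0.188 -0.022 -0.27; 1 0 -0.21 -0.026 -0.36; 1 0 -0.232 -0.027 -0.44; 1 0 -0.254 -0.028 -0.53; 1 0 -0.276 -0.026 -0.62; 1 0 -0.297 -0.023 -0.71; 1 0 -0.319 -0.019 -0.8; 1 0 -0.34 -0.013 -0.89; 1 0 -0.361 -0.006 -0.98; 1 0 -0.361 -0.006 -0.98"
}}

```text
time: 4.15
tcp_pos: [0.5013, 0.1493, 0.0979]
tool_rot: [-0.342, 0.619, 0.342, 0.619]
wrist_force: [-0.3, 0.0, -0.5]
finger_gap: 0.007
```

```bash
python3 - <<'E'
from h import *
s,R,p,h=toolstate();print(s["time"],p.round(4),h,s["wrist_force"])
for n in("top","side"): save(cam(n),f"pics/{n}3.png")
arc((.553,.1866),.058,.024,np.arange(237.7,237.7+46,4.4),.098,180)
E
```

```text
4.15 [0.5013 0.1493 0.0979] 57.81160108216454 [-0.25036152  0.0319077  -0.49070132]
1 -0.000 -0.001 0.005 -0.001; 1 -0.000 -0.023 -0.004 -0.099; 1 -0.000 -0.046 -0.010 -0.197; 1 -0.000 -0.070 -0.015 -0.295; 1 -0.000 -0.094 -0.018 -0.392; 1 -0.000 -0.118 -0.019 -0.490; 1 -0.000 -0.142 -0.018 -0.588; 1 -0.000 -0.166 -0.016 -0.686; 1 -0.000 -0.190 -0.011 -0.784; 1 -0.000 -0.213 -0.005 -0.881; 1 -0.000 -0.236 0.003 -0.979;
```

View pics/side3.png

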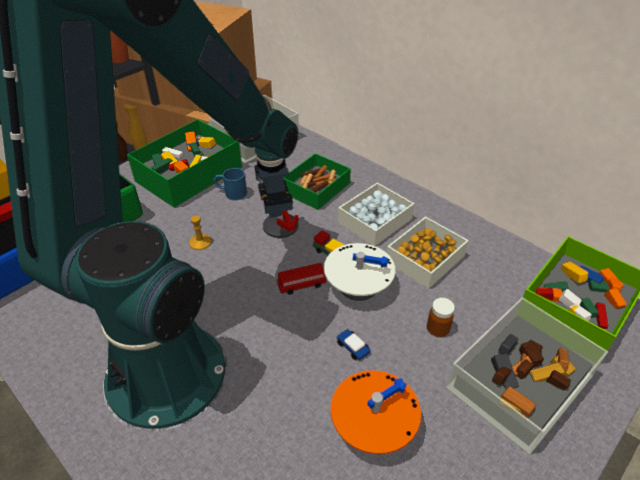

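View pics/top3.png

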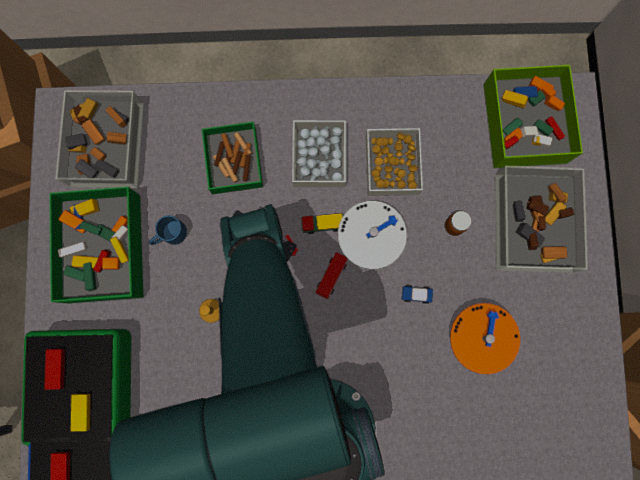

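```bash
python3 - <<'E'
from h import *
im=cv2.imread("pics/top3.png");cv2.imwrite("pics/crop3.png",cv2.resize(im[195:295,205:345],None,fx=5,fy=5,interpolation=cv2.INTER_CUBIC))
im=cv2.imread("pics/side3.png");cv2.imwrite("pics/crop3s.png",cv2.resize(im[130:250,230:350],None,fx=5,fy=5,interpolation=cv2.INTER_CUBIC))
E
```

```text
(no output)
```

View pics/crop3.png

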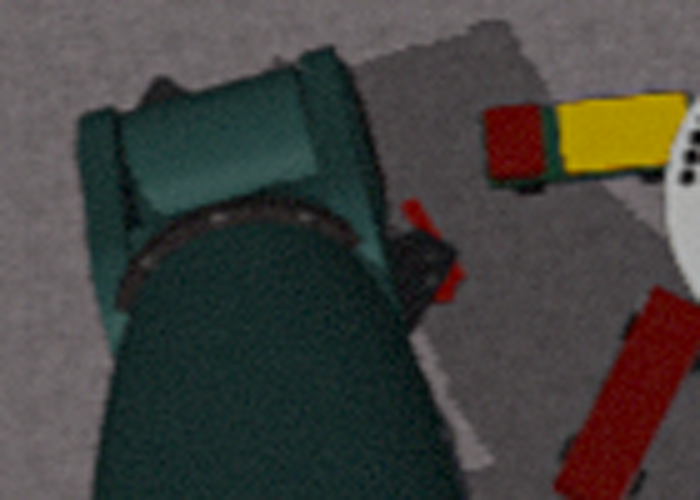

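View pics/crop3s.png

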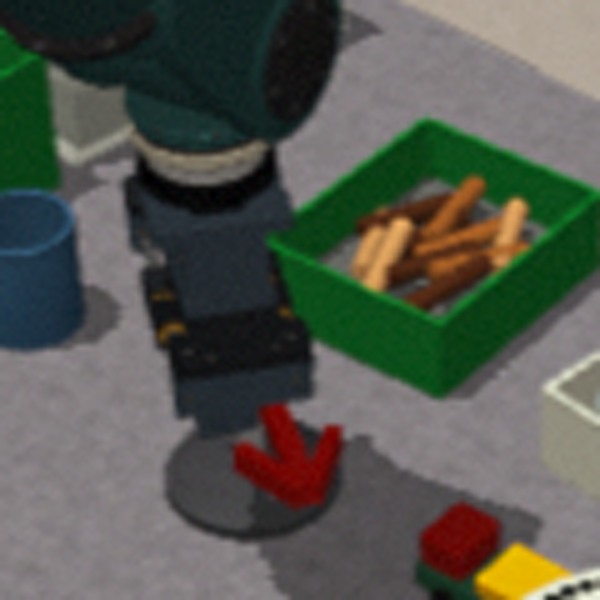

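```bash
python3 - <<'E'
from h import *
import pickle
c=pickle.load(open("c0.pkl","rb"))["side"]
g=lambda x,y:(x/5+230-.4,y/5+130-.4)
O=np.array([.553,.1866])
for q,z in [((308,497),.121),((308,505),.105),((335,432),.121),((242,450),.121)]:
    P=pix2w(c,[g(*q)],[z])[0,:2]-O; print(np.hypot(*P),np.degrees(np.arctan2(P[1],P[0]))%360)
def pred(a):
    t=np.radians(a);return w2pix(c,[[*(O+.148*np.array([np.cos(t),np.sin(t)])),.121],[*(O+.0*np.array([np.cos(t),np.sin(t)])),.121]])
for a in (238,243,248): print(a,(pred(a)-[229.6,129.6])*5)
# initial arrow check in side cam from crop1 : scale 2.8 off(200,160)
k=lambda x,y:(x/2.8+200-.3,y/2.8+160-.3)
for q,z in [((137,182),.121),((247,76),.121),((220,97),.135),((226,181),.012)]: print(q,pix2w(c,[k(*q)],[z])[0].round(4))
E
```

```text
0.15644913329329935 239.59664731572764
0.1454085950739487 240.42997147516232
0.11084672490167505 254.02636774127956
0.11120303323363889 226.01300264035737
238 [[297.03032083 488.43853226]
 [245.00240303 326.64871815]]
243 [[319.75666361 483.92018814]
 [245.00240303 326.64871815]]
248 [[341.78090387 478.14225711]
 [245.00240303 326.64871815]]
(137, 182) [0.405  0.1496 0.121 ]
(247, 76) [0.5991 0.195  0.121 ]
(220, 97) [0.5425 0.1758 0.135 ]
(226, 181) [0.548  0.1813 0.012 ]
```

The side crop shows the arrow's point at crop (308,500), a heading of about 240°. It is tracking the finger and the foot has not moved. I'll carry on along the arc.

Call:
{"api": "carry_out", "payload": {
  "targets": "1 0 -0.023 -0.004 -0.1; 1 0 -0.046 -0.01 -0.2; 1 0 -0.07 -0.015 -0.295; 1 0 -0.094 -0.018 -0.39; 1 0 -0.118 -0.019 -0.49; 1 0 -0.142 -0.018 -0.59; 1 0 -0.166 -0.016 -0.69; 1 0 -0.19 -0.011 -0.78; 1 0 -0.213 -0.005 -0.88; 1 0 -0.236 0.003 -0.98; 1 0 -0.236 0.003 -0.98"
}}

```text
time: 5.35
tcp_pos: [0.5416, 0.1252, 0.0979]
tool_rot: [0.549, -0.446, -0.549, -0.446]
wrist_force: [0.2, -0.7, 0.6]
finger_gap: 0.004
```

```bash
python3 - <<'E'
from h import *
s,R,p,h=toolstate();print(s["time"],p.round(4),h,s["wrist_force"])
for n in("top","side"): save(cam(n),f"pics/{n}4.png")
arc((.553,.1866),.058,.024,[h+180]+list(np.arange(286,312.1,4.3)),.098,180)
im=cv2.imread("pics/side4.png");cv2.imwrite("pics/crop4s.png",cv2.resize(im[120:280,230:430],None,fx=4,fy=3.75,interpolation=cv2.INTER_CUBIC))
im=cv2.imread("pics/top4.png");cv2.imwrite("pics/crop4.png",cv2.resize(im[130:280,200:400],None,fx=4,fy=4,interpolation=cv2.INTER_CUBIC))
E
```

```text
5.35 [0.5416 0.1252 0.0979] 101.85928963118361 [ 0.16464728 -0.68772571  0.60009532]
1 -0.001 -0.001 -0.002 -0.004; 1 -0.001 -0.022 -0.010 -0.096; 1 -0.001 -0.045 -0.016 -0.191; 1 -0.001 -0.068 -0.021 -0.287; 1 -0.001 -0.091 -0.024 -0.382; 1 -0.001 -0.114 -0.025 -0.478; 1 -0.001 -0.138 -0.025 -0.574; 1 -0.001 -0.161 -0.023 -0.669;
```

View pics/crop4s.png

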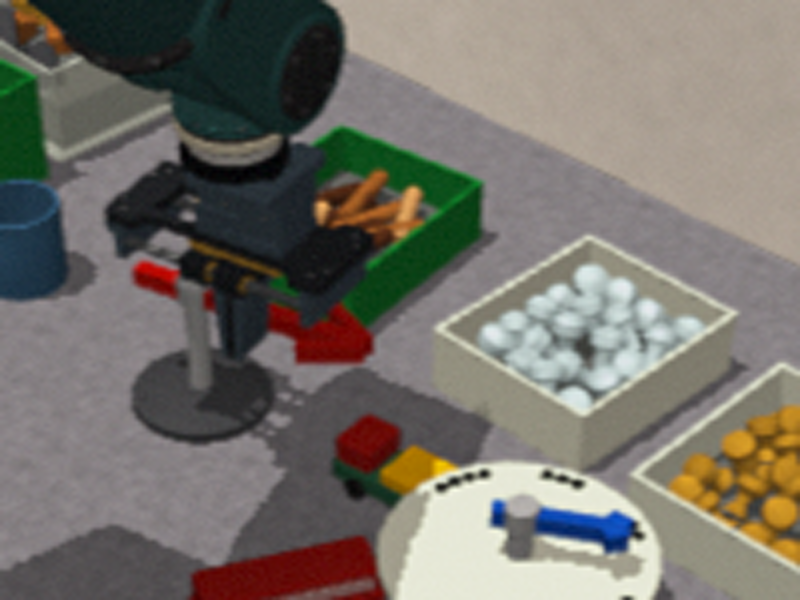

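View pics/crop4.png

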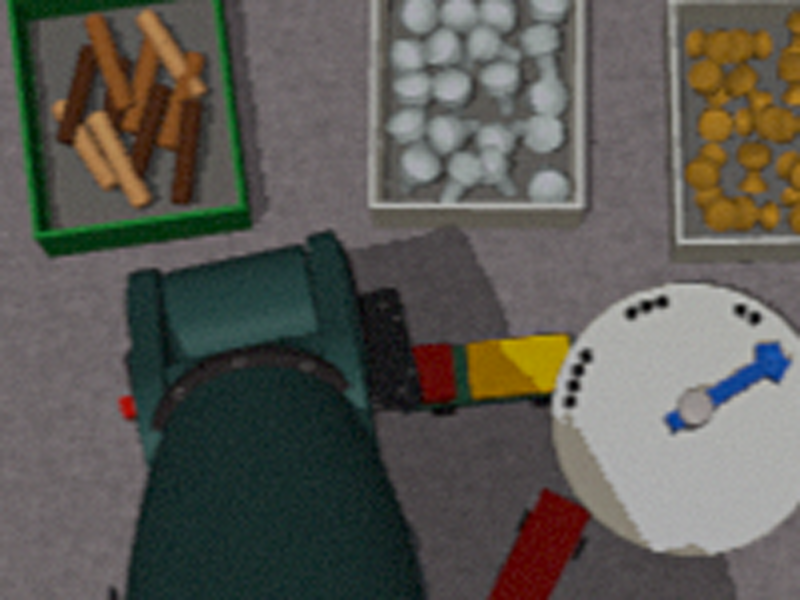

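The arrow now points towards the truck's cab, with its tip at side-crop (370,345). The finger is on one side only. I'll continue to about 312°.

Call:
{"api": "carry_out", "payload": {
  "targets": "1 0 -0.022 -0.01 -0.1; 1 0 -0.045 -0.016 -0.19; 1 0 -0.068 -0.021 -0.29; 1 0 -0.091 -0.024 -0.38; 1 0 -0.114 -0.025 -0.48; 1 0 -0.138 -0.025 -0.57; 1 0 -0.161 -0.023 -0.67; 1 0 -0.161 -0.023 -0.67"
}}

```text
time: 6.25
tcp_pos: [0.5739, 0.1275, 0.0979]
tool_rot: [0.646, -0.288, -0.646, -0.288]
wrist_force: [-0.3, 0.2, -1.6]
finger_gap: 0.005
```

```bash
python3 - <<'E'
from h import *
s,R,p,h=toolstate();print(s["time"],p.round(4),h,s["wrist_force"])
for n in("top","side"): save(cam(n),f"pics/{n}5.png")
im=cv2.imread("pics/side5.png");cv2.imwrite("pics/crop5s.png",cv2.resize(im[150:270,250:410],None,fx=5,fy=5,interpolation=cv2.INTER_CUBIC))
im=cv2.imread("pics/top5.png");cv2.imwrite("pics/crop5.png",cv2.resize(im[130:280,200:400],None,fx=4,fy=4,interpolation=cv2.INTER_CUBIC))
E
```

```text
6.25 [0.5739 0.1275 0.0979] 131.97795254941786 [-0.25534888  0.20481321 -1.59702653]
```

View pics/crop5s.png

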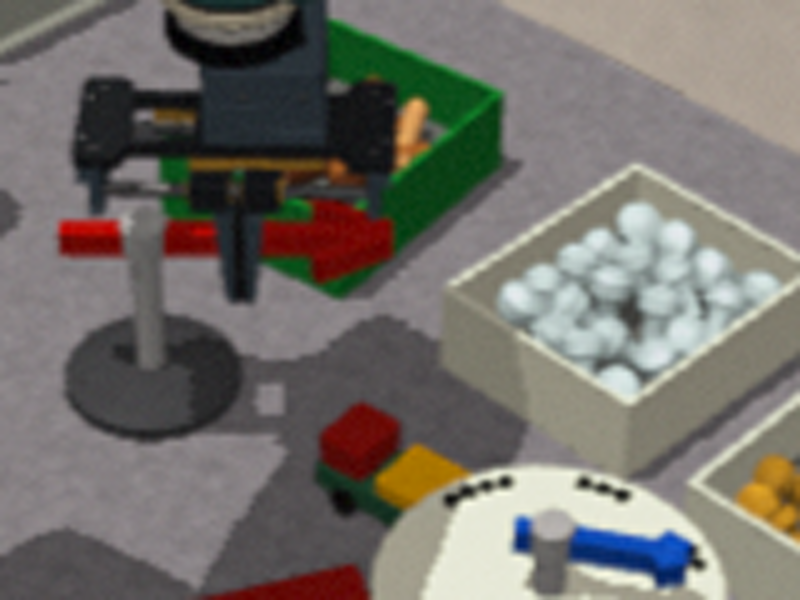

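View pics/crop5.png

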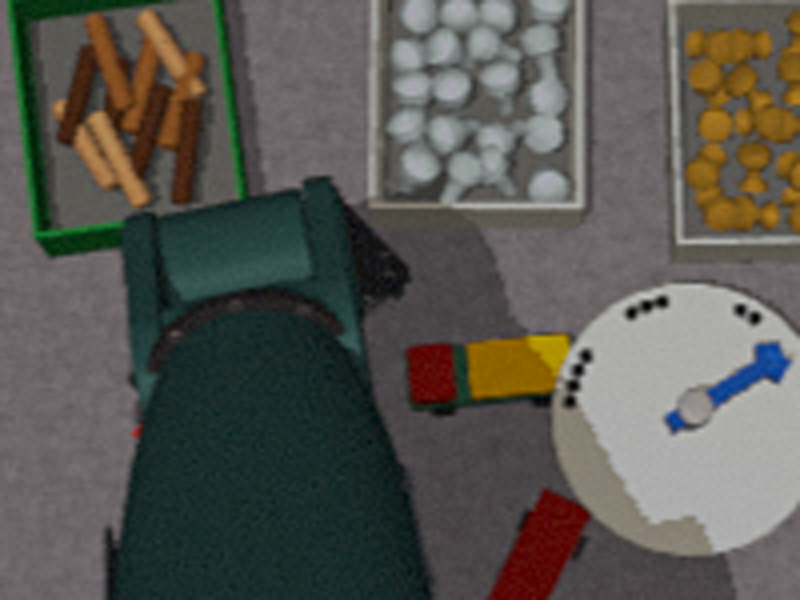

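```bash
python3 - <<'E'
from h import *
import pickle
c=pickle.load(open("c0.pkl","rb"))["side"]
g=lambda x,y:(x/5+250-.4,y/5+150-.4)
# right lower side edge / top edges
T=pix2w(c,[g(394,218),g(60,222)],[.121]*2)[:,:2]; d=T[0]-T[1]; print("top edge",np.hypot(*d),np.degrees(np.arctan2(*d[::-1]))%360)
T=pix2w(c,[g(394,254),g(62,256)],[.105]*2)[:,:2]; d=T[0]-T[1]; print("bot edge",np.hypot(*d),np.degrees(np.arctan2(*d[::-1]))%360)
k=lambda x,y:(x/2.8+200-.3,y/2.8+160-.3)
B=pix2w(c,[k(496,66),k(600,123),k(490,195),k(390,132)],[.062]*4); print("glass side",B.mean(0).round(4),[np.linalg.norm(B[i]-B[(i+1)%4]).round(3) for i in range(4)])
A=pix2w(c,[g(145,212)],[.135])[0];print("cap",A)
A=pix2w(c,[g(153,376)],[.012])[0];print("foot",A)
E
```

```text
top edge 0.19736928274683704 314.73028955243683
bot edge 0.19638408301220528 314.1794885218021
glass side [ 0.7736 -0.0091  0.062 ] [np.float64(0.148), np.float64(0.175), np.float64(0.144), np.float64(0.172)]
cap [0.55076219 0.18315626 0.135     ]
foot [0.54605364 0.18023481 0.012     ]
```

Arrow heading is about 314.5° and the bearing to the glass bin is about 319.1°. I'll push another 4.6°, back off sideways and rise.

```bash
python3 - <<'E'
from h import *
arc((.553,.1866),.058,.024,[312,314.3,316.6],.098,180)
arc((.553,.1866),.058,.06,[316.6],.098,180)
arc((.553,.1866),.058,.06,[316.6],.2,180)
E
```

```text
1 -0.001 -0.002 -0.001 -0.004; 1 -0.001 -0.013 -0.006 -0.055; 1 -0.001 -0.025 -0.010 -0.106; 
1 -0.001 0.154 -0.025 -0.106; 
1 -0.511 0.154 -0.025 -0.106;
```

Call:
{"api": "carry_out", "payload": {
  "targets": "1 0 -0.007 -0.003 -0.03; 1 0 -0.013 -0.006 -0.055; 1 0 -0.019 -0.008 -0.08; 1 0 -0.025 -0.01 -0.105; 1 0 -0.025 -0.01 -0.105; 1 0 -0.025 -0.01 -0.105; 1 0 0 -0.01 -0.105; 1 0 0.05 -0.015 -0.105; 1 0 0.1 -0.02 -0.105; 1 0 0.15 -0.025 -0.105; 1 0 0.15 -0.025 -0.105; 1 -0.15 0.15 -0.025 -0.105; 1 -0.3 0.15 -0.025 -0.105; 1 -0.5 0.15 -0.025 -0.105; 1 -0.5 0.15 -0.025 -0.105; 1 -0.5 0.15 -0.025 -0.105"
}}

```text
time: 7.95
tcp_pos: [0.5554, 0.1036, 0.1988]
tool_rot: [0.658, -0.26, -0.657, -0.261]
wrist_force: [-0.1, -0.8, 0.1]
finger_gap: 0.004
```

```bash
python3 - <<'E'
from h import *
s,R,p,h=toolstate();print(s["time"],p.round(4),h,s["wrist_force"])
# next: above dial start; bar -59.6, tool z = bar+90 =30.4
arc((.5325,-.1475),.034,.045,[-59.6],.2,90)
E
```

```text
7.95 [0.5554 0.1036 0.1988] 136.74744248400117 [-0.106839   -0.75589852  0.08074047]
1 -0.007 1.257 -0.877 2.363;
```

Call:
{"api": "carry_out", "payload": {
  "targets": "1 0 0.1 -0.1 0.18; 1 0 0.25 -0.2 0.36; 1 0 0.4 -0.3 0.54; 1 0 0.5 -0.4 0.72; 1 0 0.63 -0.44 0.9; 1 0 0.63 -0.44 1; 1 0 0.63 -0.44 1"
}}

```text
time: 8.65
tcp_pos: [0.5318, -0.0491, 0.1967]
tool_rot: [-0.506, 0.493, 0.508, 0.493]
wrist_force: [-0.3, -0.8, -1.0]
finger_gap: 0.008
```

```bash
python3 - <<'E'
from h import *
s,R,p,h=toolstate();print(s["time"],p.round(4),h,s["wrist_force"])
arc((.5325,-.1475),.034,.045,[-59.6],.2,90)
E
```

```text
8.65 [ 0.5318 -0.0491  0.1967] 91.61155586075552 [-0.2900567  -0.82293291 -0.95099955]
1 -0.017 0.126 -0.749 1.360;
```

Call:
{"api": "carry_out", "payload": {
  "targets": "1 0 0.02 -0.2 0.18; 1 0 0.05 -0.4 0.36; 1 0 0.1 -0.6 0.54; 1 0 0.12 -0.75 0.72; 1 0 0.12 -0.75 0.9; 1 0 0.12 -0.75 1; 1 0 0.12 -0.75 1; 1 0 0.12 -0.75 1"
}}

```text
time: 9.45
tcp_pos: [0.5133, -0.1987, 0.1974]
tool_rot: [-0.282, 0.649, 0.282, 0.648]
wrist_force: [0.3, 0.3, 0.3]
finger_gap: 0.006
```

```bash
python3 - <<'E'
from h import *
s,R,p,h=toolstate();print(s["time"],p.round(4),h,s["wrist_force"])
arc((.5325,-.1475),.034,.045,[-59.6],.2,90)
for n in("top","side"): save(cam(n),f"pics/{n}6.png")
im=cv2.imread("pics/top6.png");cv2.imwrite("pics/crop6.png",cv2.resize(im[110:260,200:400],None,fx=4,fy=4,interpolation=cv2.INTER_CUBIC))
E
```

```text
9.45 [ 0.5133 -0.1987  0.1974] 47.02426346533331 [0.34378498 0.25103703 0.31674034]
1 -0.013 0.006 -0.011 0.369;
```

View pics/crop6.png

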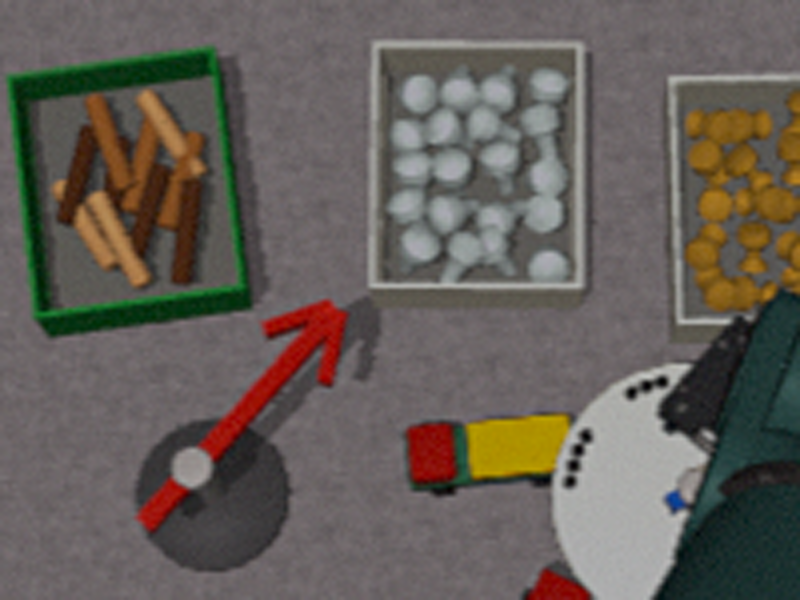

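View pics/side6.png

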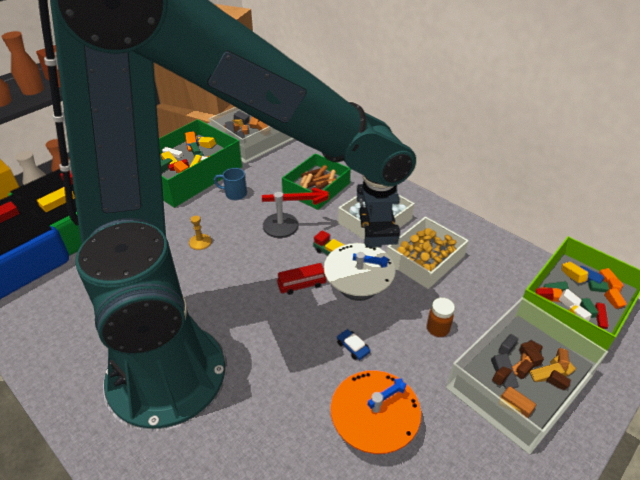

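```bash
cat > arrow.py <<'E'
from h import *
import pickle,sys
c=pickle.load(open("c0.pkl","rb"))["top"]
def meas(png):
    im=cv2.imread(png)[:,:,::-1].astype(int);R,G=im[...,0],im[...,1]
    m=np.zeros(R.shape,bool);m[180:245,230:291]=1
    v,u=np.nonzero((R-G>60)&m);A=pix2w(c,np.c_[u,v],np.full(len(u),.119))[:,:2]
    # bar only: symmetrical arrow -> principal axis
    mm=A.mean(0);V=np.linalg.svd(A-mm)[2][0];V=V*np.sign(V[0]);t=(A-mm)@V
    hd=np.degrees(np.arctan2(V[1],V[0]));tip=mm+V*t.max()
    ax=mm+V*(t.min()+.050)
    G=np.array([.7769,-.0087]);b=G-ax
    print("heading",hd.round(2),"axis",ax.round(4),"len",np.ptp(t).round(3),"bearing",np.degrees(np.arctan2(b[1],b[0])).round(2), "from (.553,.1866):",np.degrees(np.arctan2(-.1953,.2239)).round(2))
    f=lambda x,y:(x/4+200-.375,y/4+110-.375)
meas(sys.argv[1])
E
python3 arrow.py pics/top6.png
python3 - <<'E'
from h import *
import pickle
c=pickle.load(open("c0.pkl","rb"))["top"]
f=lambda x,y:(x/4+200-.375,y/4+110-.375)
P=pix2w(c,[f(149,523),f(345,308),f(193,467),f(213,495)],[.121,.121,.135,.012]);d=(P[1]-P[0]);print(P.round(4),np.degrees(np.arctan2(d[1],d[0])))
E
```

```text
heading -42.3 axis [0.5545 0.187 ] len 0.196 bearing -41.35 from (.553,.1866): -41.1
[[0.518  0.2167 0.121 ]
 [0.6609 0.0835 0.121 ]
 [0.5526 0.1853 0.135 ]
 [0.5531 0.1863 0.012 ]] -42.98140320199737
```

```bash
python3 - <<'E'
from h import *
im=cv2.imread("pics/side6.png");cv2.imwrite("pics/crop6s.png",cv2.resize(im[170:250,250:350],None,fx=8,fy=7.5,interpolation=cv2.INTER_CUBIC))
# overlay model at candidate headings on top
import pickle
C=pickle.load(open("c0.pkl","rb"))
out=[]
for n in("top","side"):
  im=cv2.imread(f"pics/{n}6.png").astype(int); red=(im[...,2]-im[...,1]>60)
  c=C[n]; best=[]
  from scipy.optimize import minimize
  x0,y0,x1,y1=(225,165,292,250) if n=="top" else (255,180,332,240)
  v,u=np.nonzero(red); k=(u>x0)&(u<x1)&(v>y0)&(v<y1);  S=np.zeros(red.shape,np.uint8);S[v[k],u[k]]=1
  def cost(p,show=False):
    x,y,a=p;t=np.radians(a);U=np.array([np.cos(t),np.sin(t)]);N=np.array([-U[1],U[0]])
    M=np.zeros((480*4,640*4),np.uint8)
    def poly(q):
      P=[];
      for z in(.105,.121): P+= [[*(np.array([x,y])+a_*U+b_*N),z] for a_,b_ in q]
      h=cv2.convexHull(w2pix(c,P).astype(np.float32))
      cv2.fillConvexPoly(M,np.round((h+.5)*4*16-8).astype(np.int32),1,shift=4)
    poly([(-.05,-.007),(-.05,.007),(.14,.007),(.14,-.007)])
    for s in(1,-1): poly([(.148,0),(.135,0),(.097,s*.030),(.103,s*.022)]) 
    m=cv2.resize(M.astype(np.float32),(640,480),interpolation=cv2.INTER_AREA)
    return np.abs(m-S).sum()
  b=(.553,.1866) if n=="top" else (.5485,.182)
  r=minimize(cost,[b[0],b[1],-42],method="Nelder-Mead",options=dict(initial_simplex=[[b[0],b[1],-42],[b[0]+.006,b[1],-40],[b[0],b[1]+.006,-44],[b[0]-.004,b[1]-.004,-41]],xatol=1e-4,fatol=.01))
  print(n,r.x.round(4),r.fun,S.sum())
E
```

```text
top [  0.5554   0.1873 -41.4585] 190.875 481
side [  0.5537   0.1868 -42.1135] 265.0 630
```

View pics/crop6s.png

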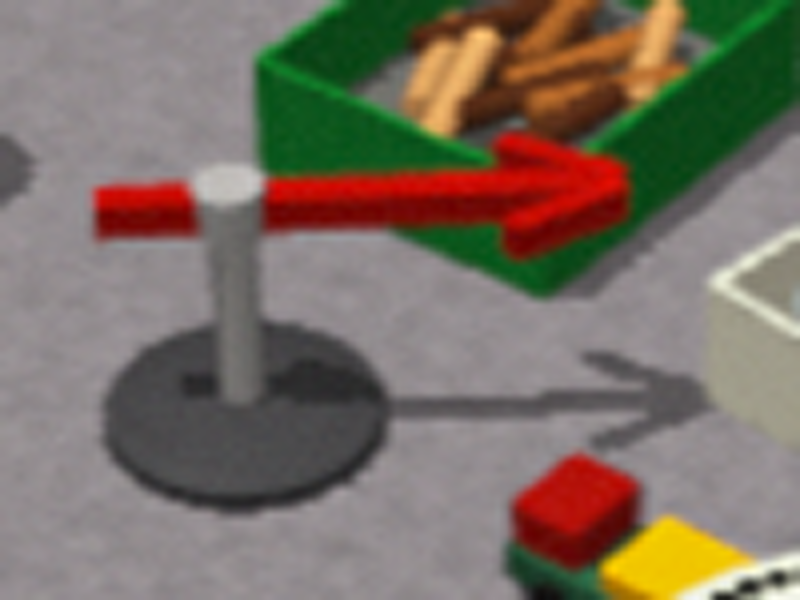

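The arrow's heading fits at -42±0.5° in both cameras, and the bearing to the glass bin is about -41.1°. That puts it within about 1° (5 mm at the bin). The foot is unmoved. Next is the dial: align and go down on the hand's clockwise side.

Call:
{"api": "carry_out", "payload": {
  "targets": "1 0 0.005 -0.01 0.18; 1 0.05 0.005 -0.01 0.36; 1 0.15 0.005 -0.01 0.37; 1 0.25 0.005 -0.01 0.37; 1 0.35 0.005 -0.01 0.37; 1 0.45 0.005 -0.01 0.37; 1 0.51 0.005 -0.01 0.37; 1 0.51 0.005 -0.01 0.37; 1 0.51 0.005 -0.01 0.37"
}}

```text
time: 10.45
tcp_pos: [0.5115, -0.2, 0.0964]
tool_rot: [-0.184, 0.683, 0.184, 0.683]
wrist_force: [-0.1, -0.2, 0.3]
finger_gap: 0.003
```

```bash
python3 - <<'E'
from h import *
s,R,p,h=toolstate();print(s["time"],p.round(4),h,s["wrist_force"])
save(cam("side"),"pics/side7.png")
im=cv2.imread("pics/side7.png");cv2.imwrite("pics/crop7s.png",cv2.resize(im[180:310,290:450],None,fx=5,fy=4.6,interpolation=cv2.INTER_CUBIC))
arc((.5325,-.1475),.034,.0195,np.arange(-59.6,-59.6+41,4),.095,90)
E
```

```text
10.45 [ 0.5115 -0.2     0.0964] 30.15347432910812 [-0.12287924 -0.20070566  0.29471764]
1 0.009 0.005 0.125 -0.006; 1 0.009 -0.001 0.137 -0.095; 1 0.009 -0.007 0.150 -0.184; 1 0.009 -0.011 0.163 -0.272; 1 0.009 -0.015 0.176 -0.361; 1 0.009 -0.018 0.189 -0.450; 1 0.009 -0.020 0.203 -0.539; 1 0.009 -0.020 0.217 -0.628; 1 0.009 -0.020 0.230 -0.717; 1 0.009 -0.019 0.244 -0.806; 1 0.009 -0.017 0.257 -0.895;
```

View pics/crop7s.png

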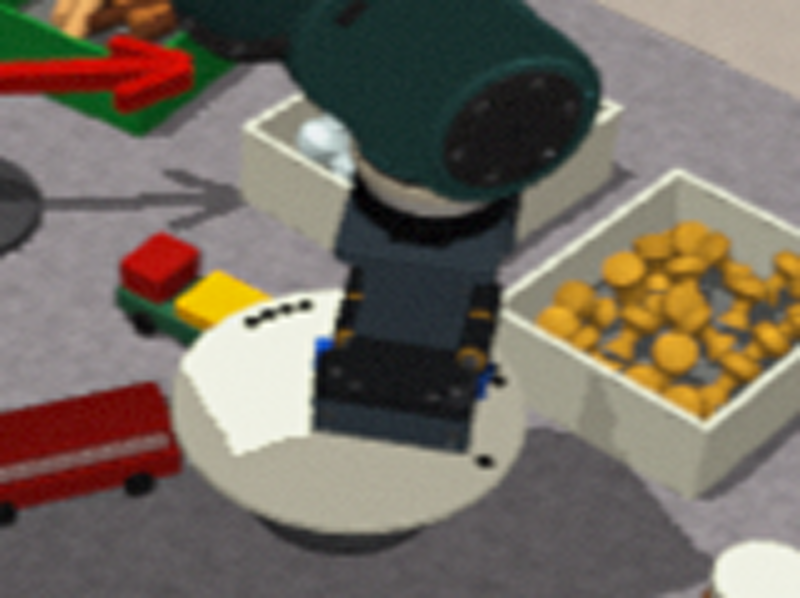

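The gripper is in place on the near (clockwise) side of the blue hand, no contact. The hand's ends show at crop (322,350) and (488,380). I'll close in and push along the arc.

Call:
{"api": "carry_out", "payload": {
  "targets": "1 0 0 0.04 0; 1 0 0 0.08 0; 1 0 0 0.105 0; 1 0 0.005 0.125 0; 1 0 0 0.137 -0.095; 1 0 -0.007 0.15 -0.185; 1 0 -0.011 0.163 -0.27; 1 0 -0.015 0.176 -0.36; 1 0 -0.018 0.189 -0.45; 1 0 -0.02 0.203 -0.54; 1 0 -0.02 0.217 -0.63; 1 0 -0.02 0.23 -0.72; 1 0 -0.019 0.244 -0.81; 1 0 -0.017 0.257 -0.9; 1 0 -0.017 0.257 -0.9"
}}

```text
time: 12.0
tcp_pos: [0.5575, -0.1768, 0.0959]
tool_rot: [-0.409, 0.577, 0.409, 0.577]
wrist_force: [-0.7, 0.8, -0.3]
finger_gap: 0.011
```

```bash
python3 - <<'E'
from h import *
s,R,p,h=toolstate();print(s["time"],p.round(4),h,s["wrist_force"])
for n,b in(("top",(170,290,310,450)),("side",(180,310,290,450))):
    save(cam(n),f"pics/{n}8.png")
    im=cv2.imread(f"pics/{n}8.png");cv2.imwrite(f"pics/crop8{n}.png",cv2.resize(im[b[0]:b[1],b[2]:b[3]],None,fx=4.5,fy=4.5,interpolation=cv2.INTER_CUBIC))
arc((.5325,-.1475),.034,.0195,np.arange(-19.6,13.5,4),.095,90)
E
```

```text
12.0 [ 0.5575 -0.1768  0.0959] 70.69318881433352 [-0.71170755  0.76086604 -0.26094429]
1 0.005 -0.003 -0.000 0.002; 1 0.005 -0.010 0.012 -0.087; 1 0.005 -0.015 0.024 -0.175; 1 0.005 -0.020 0.037 -0.264; 1 0.005 -0.024 0.050 -0.353; 1 0.005 -0.026 0.064 -0.442; 1 0.005 -0.028 0.077 -0.531; 1 0.005 -0.029 0.091 -0.620; 1 0.005 -0.029 0.104 -0.709;
```

View pics/crop8top.png

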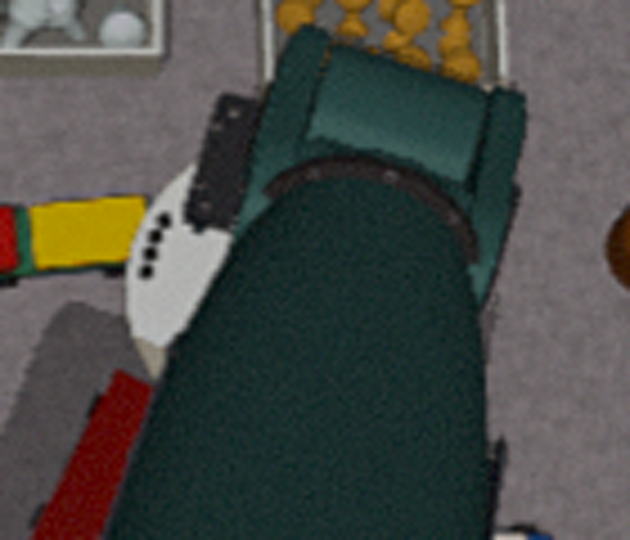

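View pics/crop8side.png

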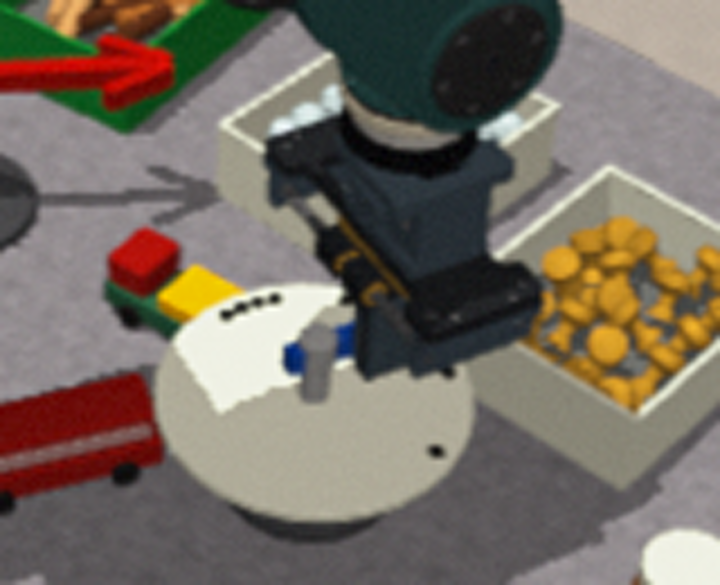

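The hand is turning with the finger: its tail is at crop (295,358), it now lies at roughly -20°, and the dial hasn't moved. On to about 12°.

Call:
{"api": "carry_out", "payload": {
  "targets": "1 0 -0.01 0.012 -0.085; 1 0 -0.015 0.024 -0.175; 1 0 -0.02 0.037 -0.265; 1 0 -0.024 0.05 -0.355; 1 0 -0.026 0.064 -0.44; 1 0 -0.028 0.077 -0.53; 1 0 -0.029 0.091 -0.62; 1 0 -0.029 0.104 -0.71; 1 0 -0.029 0.104 -0.71"
}}

```text
time: 13.0
tcp_pos: [0.5693, -0.1592, 0.0958]
tool_rot: [-0.551, 0.443, 0.552, 0.442]
wrist_force: [-2.1, -0.1, -0.0]
finger_gap: 0.008
```

```bash
python3 - <<'E'
from h import *
s,R,p,h=toolstate();print(s["time"],p.round(4),h,s["wrist_force"])
for n,b in(("side",(190,300,300,440)),):
    save(cam(n),f"pics/{n}9.png")
    im=cv2.imread(f"pics/{n}9.png");cv2.imwrite(f"pics/crop9{n}.png",cv2.resize(im[b[0]:b[1],b[2]:b[3]],None,fx=5,fy=5,interpolation=cv2.INTER_CUBIC))
E
```

```text
13.0 [ 0.5693 -0.1592  0.0958] 102.54633085204784 [-2.1273598  -0.13134565 -0.00446326]
```

View pics/crop9side.png

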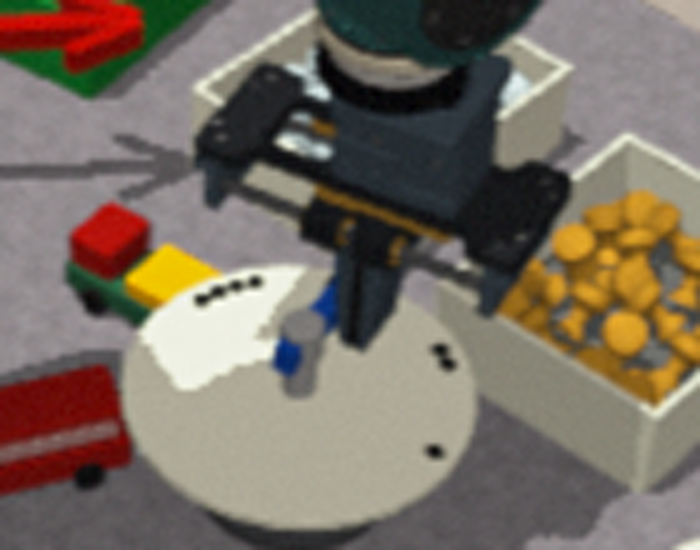

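```bash
python3 - <<'E'
from h import *
import pickle
c=pickle.load(open("c0.pkl","rb"))["side"]
# axis as seen in side: calibrate using the initial hub cap; try both axes
for O in [(.5325,-.1475),(.528,-.151)]:
  for a in (8,12,16,20):
    t=np.radians(a);u=np.array([np.cos(t),np.sin(t)]);n=np.array([-u[1],u[0]]);O=np.array(O)
    P=[[*(O+x*u+y*n),z] for x,y,z in [(-.02,.006,.116),(-.02,-.006,.116),(-.02,.006,.1),(.05,.006,.116),(0,0,.13),(.083,0,.073)]]
    print(a,((w2pix(c,P)-[299.6,189.6])*5).round(0).tolist())
E
```

```text
8 [[274.0, 343.0], [294.0, 353.0], [273.0, 365.0], [346.0, 268.0], [306.0, 306.0], [381.0, 295.0]]
12 [[276.0, 345.0], [297.0, 353.0], [275.0, 366.0], [339.0, 266.0], [306.0, 306.0], [372.0, 291.0]]
16 [[278.0, 346.0], [299.0, 354.0], [277.0, 368.0], [333.0, 264.0], [306.0, 306.0], [363.0, 288.0]]
20 [[280.0, 347.0], [302.0, 354.0], [279.0, 369.0], [327.0, 262.0], [306.0, 306.0], [353.0, 284.0]]
8 [[274.0, 351.0], [293.0, 360.0], [272.0, 372.0], [345.0, 275.0], [306.0, 314.0], [381.0, 302.0]]
12 [[276.0, 352.0], [296.0, 361.0], [274.0, 374.0], [339.0, 273.0], [306.0, 314.0], [372.0, 298.0]]
16 [[278.0, 354.0], [299.0, 361.0], [276.0, 375.0], [333.0, 271.0], [306.0, 314.0], [362.0, 295.0]]
20 [[280.0, 355.0], [302.0, 362.0], [278.0, 377.0], [326.0, 270.0], [306.0, 314.0], [353.0, 292.0]]
```

```bash
python3 - <<'E'
from h import *
arc((.5325,-.1475),.034,.0195,[12.4,14.2,16],.095,90)
arc((.5325,-.1475),.034,.055,[16],.095,90)
E
```

```text
1 0.004 -0.003 -0.000 0.000; 1 0.004 -0.006 0.005 -0.040; 1 0.004 -0.009 0.011 -0.080; 
1 0.004 -0.020 -0.166 -0.080;
```

Push 3.6° more, back off along the clockwise side, then rise.

Call:
{"api": "carry_out", "payload": {
  "targets": "1 0 -0.002 0.003 -0.02; 1 0 -0.004 0.006 -0.04; 1 0 -0.005 0.009 -0.06; 1 0 -0.007 0.011 -0.08; 1 0 -0.007 0.011 -0.08; 1 0 -0.007 0.011 -0.08; 1 0 -0.01 -0.02 -0.08; 1 0 -0.01 -0.07 -0.08; 1 0 -0.015 -0.12 -0.08; 1 0 -0.015 -0.17 -0.08; 1 0 -0.015 -0.17 -0.08; 1 -0.15 -0.015 -0.17 -0.08; 1 -0.3 -0.015 -0.17 -0.08; 1 -0.45 -0.015 -0.17 -0.08; 1 -0.5 -0.015 -0.17 -0.08; 1 -0.5 -0.015 -0.17 -0.08"
}}

```text
time: 14.65
tcp_pos: [0.5808, -0.1922, 0.1972]
tool_rot: [0.566, -0.425, -0.564, -0.425]
wrist_force: [0.8, -0.3, -1.3]
finger_gap: 0.001
```

```bash
python3 - <<'E'
from h import *
s,R,p,h=toolstate();print(s["time"],p.round(4),h,s["wrist_force"])
plan([(.50,-.35,.2,h)])
E
```

```text
14.65 [ 0.5808 -0.1922  0.1972] 106.15481899631456 [ 0.80342691 -0.3429504  -1.33368454]
1 -0.014 0.607 -0.646 -0.000;
```

Call:
{"api": "carry_out", "payload": {
  "targets": "1 0 0.1 -0.2 0; 1 0 0.2 -0.4 0; 1 0 0.4 -0.6 0; 1 0 0.5 -0.8 0; 1 0 0.5 -0.95 0; 1 0 0.5 -0.95 0; 1 0 0.5 -0.95 0; 1 0 0.5 -0.95 0"
}}

```text
time: 15.45
tcp_pos: [0.5364, -0.4011, 0.1947]
tool_rot: [-0.565, 0.425, 0.566, 0.425]
wrist_force: [-0.4, -0.1, -0.1]
finger_gap: 0.008
```

```bash
python3 - <<'E'
from h import *
s,R,p,h=toolstate();print(s["time"],p.round(4),h,s["wrist_force"])
for n,b in(("top",(110,290,230,450)),("side",(190,300,300,440))):
    save(cam(n),f"pics/{n}10.png")
    im=cv2.imread(f"pics/{n}10.png");cv2.imwrite(f"pics/crop10{n}.png",cv2.resize(im[b[0]:b[1],b[2]:b[3]],None,fx=3.3 if n=="top" else 5,fy=3.3 if n=="top" else 5,interpolation=cv2.INTER_CUBIC))
E
python3 arrow.py pics/top10.png
```

```text
15.45 [ 0.5364 -0.4011  0.1947] 106.18523559587881 [-0.39527723 -0.06855159 -0.05193636]
heading -42.33 axis [0.5545 0.187 ] len 0.196 bearing -41.34 from (.553,.1866): -41.1
```

View pics/crop10top.png

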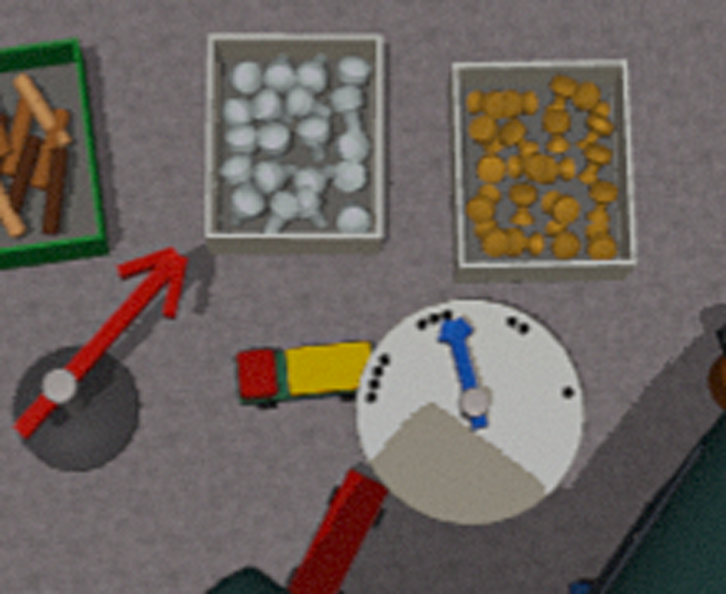

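View pics/crop10side.png

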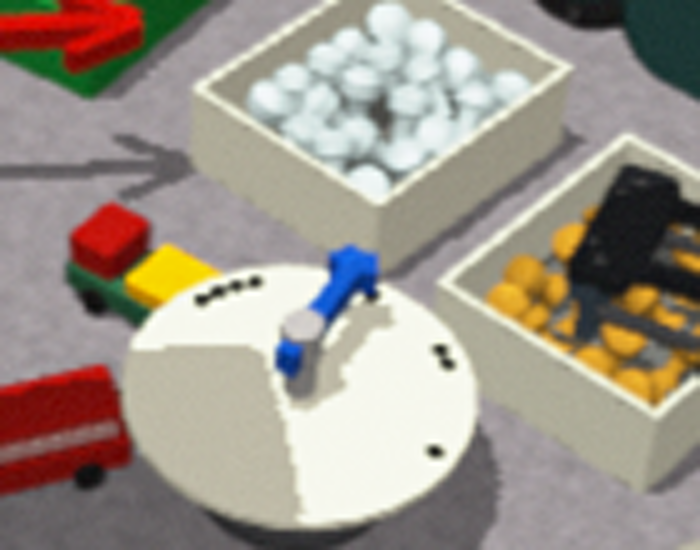

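```bash
cat > hand.py <<'E'
from h import *
import pickle,sys
from scipy.optimize import minimize
C=pickle.load(open("c0.pkl","rb")); k=sys.argv[1]; g0=float(sys.argv[2])
# dots: dark weighted centroid in initial images
for n,boxes in (("top",{"d3":(353,203,369,211),"d4":(339,216,350,234),"d2":(381,204,393,213),"d1":(399,225,405,232)}),):
  c=C[n]; g=c["color"].astype(float).mean(2); O=np.array([.5325,-.1476])
  for d,(x0,y0,x1,y1) in boxes.items():
    w=np.clip(150-g[y0:y1,x0:x1],0,None); v,u=np.mgrid[y0:y1,x0:x1]
    B=c["color"].astype(int)[y0:y1,x0:x1]; w[(B[...,2]-B[...,0])>40]=0
    P=pix2w(c,[[(u*w).sum()/w.sum(),(v*w).sum()/w.sum()]],[.073])[0,:2]-O
    print(d,np.hypot(*P).round(4),np.degrees(np.arctan2(P[1],P[0])).round(2))
for n in("top","side"):
  c=C[n]
  if k=="c0": im=c["color"].astype(int)
  else: im=cv2.imread(f"pics/{n}{k}.png")[:,:,::-1].astype(int)
  S=np.zeros(im.shape[:2],np.float32); x0,y0,x1,y1=(340,195,412,260) if n=="top" else (345,235,395,275)
  S[y0:y1,x0:x1]=((im[...,2]-im[...,0]>50))[y0:y1,x0:x1]
  def cost(p):
    x,y,a=p;t=np.radians(a);U=np.array([np.cos(t),np.sin(t)]);N=np.array([-U[1],U[0]])
    M=np.zeros((480*4,640*4),np.uint8)
    def poly(P,val):
      h=cv2.convexHull(w2pix(c,P).astype(np.float32)); cv2.fillConvexPoly(M,np.round((h+.5)*64-8).astype(np.int32),val,shift=4)
    Q=lambda q:[[*(np.array([x,y])+a_*U+b_*N),z] for z in(.1,.116) for a_,b_ in q]
    poly(Q([(-.02,-.006),(-.02,.006),(.06,.006),(.06,-.006)]),1)
    poly(Q([(.07,0),(.07,.003),(.07,-.003),(.055,.0125),(.055,-.0125)]),1)
    th=np.arange(0,6.3,.3); poly([[x+.011*np.cos(q),y+.011*np.sin(q),z] for q in th for z in(.1,.125)],0)
    return np.abs(cv2.resize(M.astype(np.float32),(640,480),interpolation=cv2.INTER_AREA)-S).sum()
  b=(.5325,-.1475)
  r=min((minimize(cost,[b[0],b[1],g],method="Nelder-Mead",options=dict(initial_simplex=[[b[0],b[1],g],[b[0]+.006,b[1],g+3],[b[0],b[1]+.006,g-3],[b[0]-.005,b[1]-.005,g+1]],xatol=1e-4,fatol=.01)) for g in(g0-4,g0,g0+4)),key=lambda r:r.fun)
  print(n,r.x.round(4),r.fun,S.sum())
E
python3 hand.py 10 15; python3 hand.py c0 -60
```

```text
d3 0.0849 20.15
d4 0.0849 67.24
d2 0.0871 -31.95
d1 0.0832 -80.71
top [ 0.5351 -0.1479 12.6014] 39.5 135.0
side [ 0.5343 -0.1458 11.1445] 50.5 153.0
d3 0.0849 20.15
d4 0.0849 67.24
d2 0.0871 -31.95
d1 0.0832 -80.71
top [  0.5334  -0.1497 -58.1595] 36.625 132.0
side [  0.5312  -0.1477 -60.289 ] 41.0625 203.0
```

```bash
python3 - <<'E'
from h import *
import pickle
from scipy.optimize import least_squares
C=pickle.load(open("c0.pkl","rb"))
im=cv2.imread("pics/top10.png");cv2.imwrite("pics/dots10.png",cv2.resize(im[196:236,334:414],None,fx=10,fy=10,interpolation=cv2.INTER_CUBIC))
for n,b in (("top",(196,240,334,412)),("side",(240,302,322,400))):
  c=C[n]; f=8; g=cv2.resize(c["color"].min(2)[b[0]:b[1],b[2]:b[3]] if 0 else c["color"].max(2)[b[0]:b[1],b[2]:b[3]],None,fx=f,fy=f,interpolation=cv2.INTER_CUBIC)
  m=(g<105).astype(np.uint8)
  N,L,st,ce=cv2.connectedComponentsWithStats(m)
  for i in range(1,N):
    if st[i,4]<40 or st[i,4]>3500: continue
    uv=(ce[i]+.5)/f-.5+[b[2],b[0]]
    P=pix2w(c,[uv],[.073])[0,:2]; O=np.array([.5325,-.1476]) if n=="top" else np.array([.5285,-.1500]); d=P-O
    if .075<np.hypot(*d)<.092: print(n,uv.round(1),st[i,4],P.round(4),np.hypot(*d).round(4),np.degrees(np.arctan2(d[1],d[0])).round(1))
E
```

```text
top [361.2 206.3] 1947 [ 0.611 -0.121] 0.0829 18.7
top [386.5 208.1] 1211 [ 0.6039 -0.1906] 0.0834 -31.0
top [343.8 224.1] 2651 [ 0.5625 -0.0711] 0.0821 68.6
top [401.7 228.5] 604 [ 0.5459 -0.2297] 0.0832 -80.7
side [350.5 245.9] 256 [ 0.5746 -0.0782] 0.0853 57.3
side [366.5 246.2] 263 [ 0.6045 -0.1109] 0.0855 27.3
side [343.1 248.1] 991 [ 0.554  -0.0692] 0.0848 72.5
side [372.  247.9] 620 [ 0.6098 -0.1264] 0.0846 16.2
side [388.5 261.4] 550 [ 0.5999 -0.1917] 0.0827 -30.3
side [386.5 279.8] 321 [ 0.5431 -0.23  ] 0.0813 -79.6
```

View pics/dots10.png

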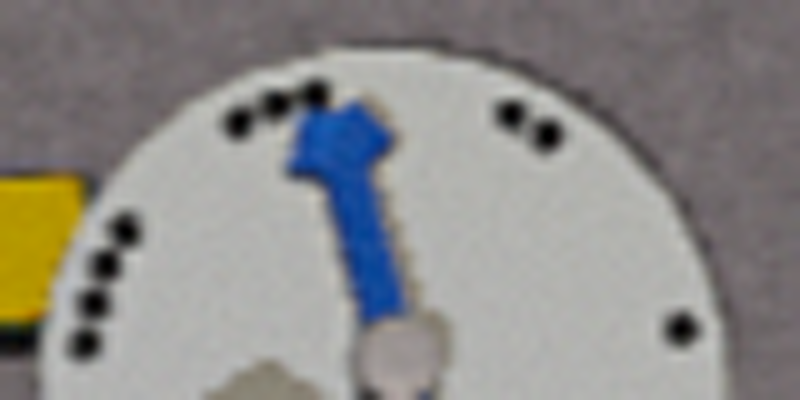

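The hand is at about 12° and the three-dot middle at about 18.9°, with the dots at top (361,206). The dial has not moved. I'll go back and push about 7° more from the same side.

```bash
python3 - <<'E'
from h import *
arc((.5325,-.1475),.034,.055,[16],.195,90)
E
```

```text
1 0.002 -0.502 0.948 0.005;
```

Call:
{"api": "carry_out", "payload": {
  "targets": "1 0 -0.1 0.2 0; 1 0 -0.2 0.4 0; 1 0 -0.3 0.6 0; 1 0 -0.4 0.8 0; 1 0 -0.5 0.94 0; 1 0 -0.5 0.94 0; 1 0 -0.5 0.94 0; 1 0.15 -0.5 0.94 0; 1 0.3 -0.5 0.94 0; 1 0.45 -0.5 0.94 0; 1 0.5 -0.5 0.94 0; 1 0.5 -0.5 0.94 0"
}}

```text
time: 16.75
tcp_pos: [0.5797, -0.1942, 0.0949]
tool_rot: [-0.564, 0.425, 0.566, 0.425]
wrist_force: [0.7, 1.1, 0.2]
finger_gap: 0.009
```

```bash
python3 - <<'E'
from h import *
s,R,p,h=toolstate();print(s["time"],p.round(4),h,s["wrist_force"])
arc((.5325,-.1475),.034,.03,[14],.095,90)
arc((.5325,-.1475),.034,.0195,[14,16,18,20,22,22.5],.095,90)
arc((.5325,-.1475),.034,.055,[22.5],.095,90)
E
```

```text
16.75 [ 0.5797 -0.1942  0.0949] 106.1163974625765 [0.72731409 1.11365365 0.18202649]
1 -0.000 -0.003 0.134 0.047; 
1 -0.000 -0.005 0.186 0.047; 1 -0.000 -0.008 0.192 0.003; 1 -0.000 -0.011 0.198 -0.042; 1 -0.000 -0.014 0.204 -0.086; 1 -0.000 -0.017 0.210 -0.131; 1 -0.000 -0.018 0.212 -0.142; 
1 -0.001 -0.038 0.036 -0.142;
```

Call:
{"api": "carry_out", "payload": {
  "targets": "1 0 0 0.05 0; 1 0 -0.003 0.1 0; 1 0 -0.003 0.134 0; 1 0 -0.005 0.165 0; 1 0 -0.007 0.18 0; 1 0 -0.008 0.192 0; 1 0 -0.01 0.196 -0.03; 1 0 -0.012 0.2 -0.06; 1 0 -0.014 0.205 -0.09; 1 0 -0.016 0.209 -0.12; 1 0 -0.018 0.212 -0.14; 1 0 -0.018 0.212 -0.14; 1 0 -0.018 0.212 -0.14"
}}

```text
time: 18.05
tcp_pos: [0.5723, -0.1522, 0.0959]
tool_rot: [-0.588, 0.393, 0.588, 0.393]
wrist_force: [0.0, -1.0, 0.4]
finger_gap: 0.006
```

Call:
{"api": "carry_out", "payload": {
  "targets": "1 0 0 -0.03 0; 1 0 0 -0.08 0; 1 0 0 -0.13 0; 1 0 0 -0.17 0; 1 0 0 -0.17 0; 1 -0.15 0 -0.17 0; 1 -0.3 0 -0.17 0; 1 -0.45 0 -0.17 0; 1 -0.5 0 -0.17 0; 1 -0.5 0.1 -0.3 0; 1 -0.5 0.2 -0.5 0; 1 -0.5 0.3 -0.7 0; 1 -0.5 0.4 -0.9 0; 1 -0.5 0.5 -1 0; 1 -0.5 0.5 -1 0; 1 -0.5 0.5 -1 0"
}}

```text
time: 19.65
tcp_pos: [0.5557, -0.3752, 0.1951]
tool_rot: [-0.587, 0.393, 0.588, 0.394]
wrist_force: [-0.5, 0.3, 0.4]
finger_gap: 0.008
```

```bash
python3 - <<'E'
from h import *
s,R,p,h=toolstate();print(s["time"],p.round(4),h,s["wrist_force"])
for n,b in(("top",(110,290,230,450)),("side",(190,300,300,440))):
    save(cam(n),f"pics/{n}11.png")
    im=cv2.imread(f"pics/{n}11.png");cv2.imwrite(f"pics/crop11{n}.png",cv2.resize(im[b[0]:b[1],b[2]:b[3]],None,fx=3.3 if n=="top" else 5,fy=3.3 if n=="top" else 5,interpolation=cv2.INTER_CUBIC))
E
python3 arrow.py pics/top11.png; python3 hand.py 11 19
```

```text
19.65 [ 0.5557 -0.3752  0.1951] 112.38373071061375 [-0.48388018  0.33753216  0.43016412]
heading -42.32 axis [0.5545 0.1869] len 0.196 bearing -41.34 from (.553,.1866): -41.1
d3 0.0849 20.15
d4 0.0849 67.24
d2 0.0871 -31.95
d1 0.0832 -80.71
top [ 0.5351 -0.1475 20.466 ] 44.4375 139.0
side [ 0.533  -0.1462 21.8008] 53.0 148.0
```

View pics/crop11top.png

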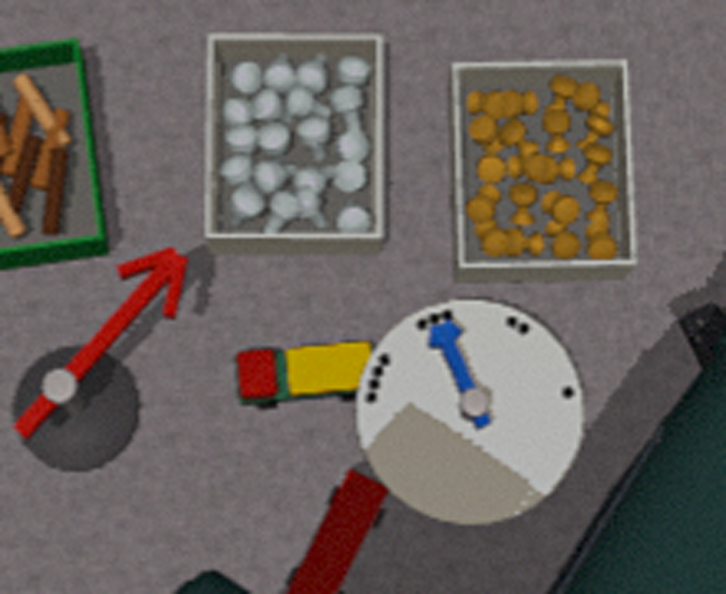

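View pics/crop11side.png

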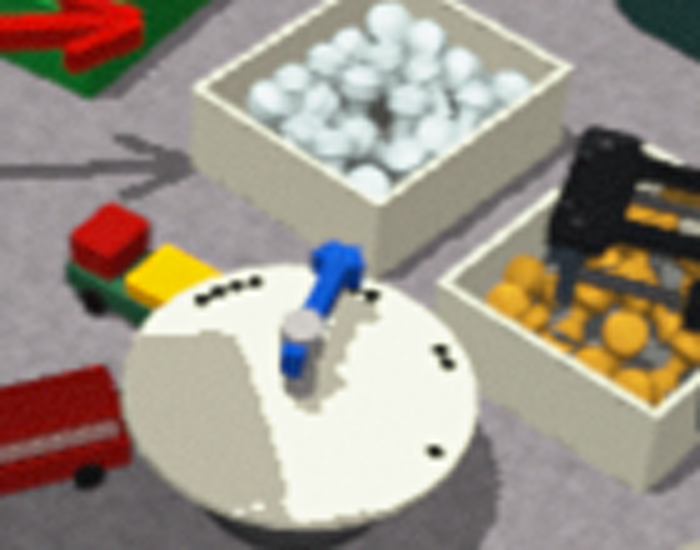

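```bash
sed -i 's/^  b=(.5325,-.1475)$/  b=(.5325,-.1475)\n  if len(sys.argv)>3:\n    for off in ((.5325,-.1475),(.535,-.1475),(.5325,-.1495),(.534,-.1465)):\n      A=np.arange(g0-5,g0+5.1,.5); K=np.array([cost((*off,a)) for a in A]); q=np.polyfit(A,K,2); print(n,off,"min",A[K.argmin()],K.min().round(1),"parab",(-q[1]\/2\/q[0]).round(2))\n    continue/' hand.py
python3 hand.py 11 20 s | grep -v ^d; python3 - <<'E'
from h import *
im=cv2.imread("pics/top11.png");cv2.imwrite("pics/dots11.png",cv2.resize(im[196:256,334:414],None,fx=10,fy=10,interpolation=cv2.INTER_CUBIC))
E
```

```text
top (0.5325, -0.1475) min 19.5 52.5 parab 20.41
top (0.535, -0.1475) min 21.5 44.6 parab 21.64
top (0.5325, -0.1495) min 22.0 57.2 parab 22.63
top (0.534, -0.1465) min 20.5 48.5 parab 20.04
side (0.5325, -0.1475) min 22.5 55.1 parab 23.09
side (0.535, -0.1475) min 23.5 61.6 parab 26.02
side (0.5325, -0.1495) min 25.0 62.6 parab 27.22
side (0.534, -0.1465) min 22.0 56.2 parab 22.62
```

View pics/dots11.png

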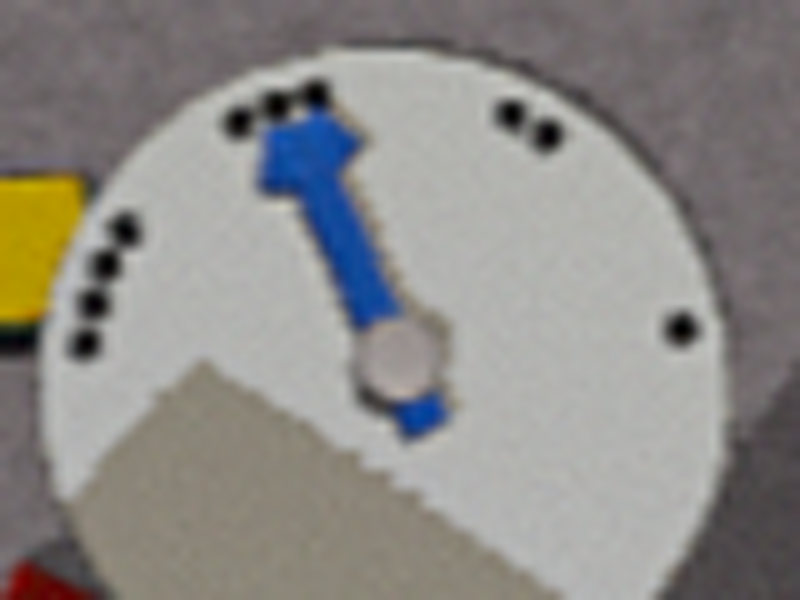

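```bash
cat > edge.py <<'E'
from h import *
import pickle,sys
from scipy.optimize import least_squares
C=pickle.load(open("c0.pkl","rb"))
def run(k,g0):
  c=C["top"]; im=(c["color"] if k=="c0" else cv2.imread(f"pics/top{k}.png")[:,:,::-1]).astype(np.float32)
  bl=im[...,2]-im[...,0]
  # soft blueness centroid across bar, sampled at stations along candidate bar, top face z=.116
  O=np.array([.5325,-.1475]);a=g0
  for it in range(6):
    t=np.radians(a);U=np.array([np.cos(t),np.sin(t)]);N=np.array([-U[1],U[0]])
    xs=np.r_[np.arange(.018,.052,.002)];s=np.arange(-.014,.0141,.0005);cen=[]
    for x in xs:
      uv=w2pix(c,[[*(O+x*U+q*N),.112] for q in s]).astype(np.float32)
      w=np.clip(cv2.remap(bl,uv[:,0].reshape(1,-1),uv[:,1].reshape(1,-1),cv2.INTER_LINEAR)[0]-15,0,None)
      cen.append((w*s).sum()/w.sum())
    p=np.polyfit(xs,cen,1); a+=np.degrees(np.arctan(p[0])); O=O+N*p[1]
  # head+bar overall: blob centroid direction from hub
  v,u=np.nonzero(np.ones(bl.shape)); 
  P=pix2w(c,np.c_[u,v],np.full(u.shape,.112))[:,:2]-[.5325,-.1475]; r=np.hypot(*P.T); w=np.clip(bl[v,u]-15,0,None)*(r<.078)*(r>.015)*((P@U)>0)
  m=(P*w[:,None]).sum(0)/w.sum()
  w2=w*(r>.05);m2=(P*w2[:,None]).sum(0)/w2.sum()
  wt=np.clip(bl[v,u]-15,0,None)*(r<.03)*((P@U)<0);m3=(P*wt[:,None]).sum(0)/wt.sum();d=m2-m3
  f=lambda d:np.degrees(np.arctan2(d[1],d[0])).round(2)
  print(k,"bar line",a.round(2),"axis offset line",O.round(4),"centroid dir",f(m),"head dir",f(m2),"tail->head",f(d))
run("c0",-60);run("10",13);run("11",20)
for k in sys.argv[1:]: run(k,19)
E
python3 edge.py
```

```text
c0 bar line -59.88 axis offset line [ 0.5327 -0.1474] centroid dir -59.38 head dir -59.38 tail->head -59.71
10 bar line 12.91 axis offset line [ 0.5326 -0.148 ] centroid dir 12.27 head dir 12.46 tail->head 12.64
11 bar line 21.52 axis offset line [ 0.5327 -0.1479] centroid dir 20.76 head dir 20.8 tail->head 21.27
```

The hand is at 21.1±0.5° and the mark at 18.9°, so it is about 2° past the middle. I have time for one gentle corrective touch from the other side (a single contact, no pinch).

Call:
{"api": "carry_out", "payload": {
  "targets": "1 0 0 0.2 0; 1 0 0 0.4 0; 1 0 0 0.6 0; 1 0 0 0.8 0; 1 0 0 1 0; 1 0 0 1 0; 1 0 0 1 0"
}}

```text
time: 20.45
tcp_pos: [0.4801, -0.1891, 0.1963]
tool_rot: [0.589, -0.392, -0.588, -0.392]
wrist_force: [0.3, -0.7, -0.3]
finger_gap: 0.005
```

```bash
python3 - <<'E'
from h import *
s,R,p,h=toolstate();print(s["time"],p.round(4),h,s["wrist_force"])
arc((.5325,-.1475),.034,-.048,[18.9],.195,90)
arc((.5325,-.1475),.034,-.048,[18.9],.095,90)
E
```

```text
20.45 [ 0.4801 -0.1891  0.1963] 112.59417194225425 [ 0.34553013 -0.70026945 -0.33224621]
1 0.006 -0.507 0.320 0.082; 
1 0.506 -0.507 0.320 0.082;
```

Call:
{"api": "carry_out", "payload": {
  "targets": "1 0 -0.1 0.15 0.04; 1 0 -0.25 0.32 0.08; 1 0 -0.4 0.32 0.08; 1 0 -0.507 0.32 0.08; 1 0 -0.507 0.32 0.08; 1 0.1 -0.507 0.32 0.08; 1 0.2 -0.507 0.32 0.08; 1 0.3 -0.507 0.32 0.08; 1 0.4 -0.507 0.32 0.08; 1 0.5 -0.507 0.32 0.08; 1 0.5 -0.507 0.32 0.08; 1 0.5 -0.507 0.32 0.08"
}}

```text
time: 21.65
tcp_pos: [0.5491, -0.0929, 0.0961]
tool_rot: [-0.575, 0.412, 0.575, 0.411]
wrist_force: [1.1, -0.5, 0.1]
finger_gap: 0.001
```

```bash
python3 - <<'E'
from h import *
s,R,p,h=toolstate();print(s["time"],p.round(4),h,s["wrist_force"])
for o in(.03,.022,.018): arc((.5325,-.1475),.034,-o,[18.9],.095,90)
save(cam("side"),"pics/side12.png")
im=cv2.imread("pics/side12.png");cv2.imwrite("pics/crop12s.png",cv2.resize(im[190:300,300:440],None,fx=5,fy=5,interpolation=cv2.INTER_CUBIC))
E
```

```text
21.65 [ 0.5491 -0.0929  0.0961] 108.83330018376682 [ 1.08279529 -0.54059269  0.12752877]
1 0.006 -0.003 -0.081 -0.001; 
1 0.006 -0.003 -0.121 -0.001; 
1 0.006 -0.003 -0.141 -0.001;
```

View pics/crop12s.png

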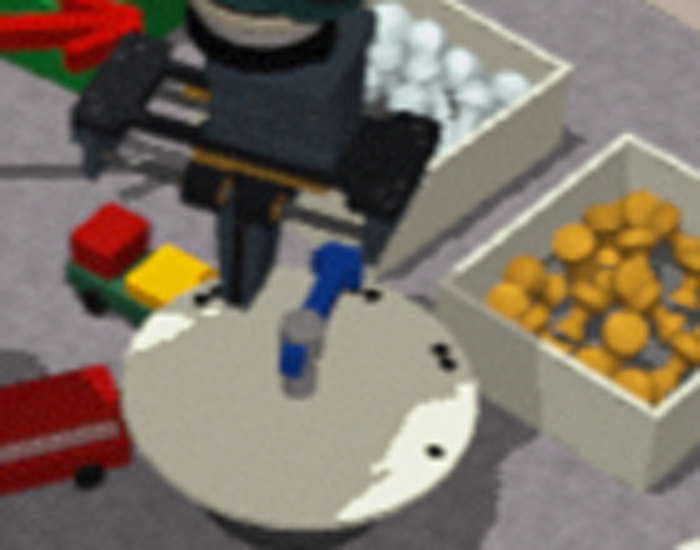

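The fingers stand clear on the other side of the hand, at crop (245,290). I'll touch slowly to the computed position, then back off the same way.

Call:
{"api": "carry_out", "payload": {
  "targets": "1 0 0 -0.04 0; 1 0 0 -0.08 0; 1 0 0 -0.11 0; 1 0 0 -0.125 0; 1 0 0 -0.132 0; 1 0 0 -0.137 0; 1 0 0 -0.141 0; 1 0 0 -0.141 0; 1 0 0 -0.141 0; 1 0 0 -0.11 0; 1 0 0 -0.06 0; 1 0 0 0 0; 1 0 0 0 0; 1 -0.15 0 0 0; 1 -0.3 0 0 0; 1 -0.5 0 0.2 0; 1 -0.5 0 0.5 0; 1 -0.5 0 0.8 0; 1 -0.5 0 1 0; 1 -0.5 0 1 0"
}}

```text
time: 23.7
tcp_pos: [0.4829, 0.0998, 0.1962]
tool_rot: [-0.576, 0.41, 0.576, 0.411]
wrist_force: [0.2, -0.4, -0.4]
finger_gap: 0.003
```

```bash
python3 - <<'E'
from h import *
s,R,p,h=toolstate();print(s["time"],p.round(4),h,s["wrist_force"])
for n,b in(("top",(196,256,334,414)),("side",(190,300,300,440))):
    save(cam(n),f"pics/{n}13.png")
    im=cv2.imread(f"pics/{n}13.png");cv2.imwrite(f"pics/crop13{n}.png",cv2.resize(im[b[0]:b[1],b[2]:b[3]],None,fx=9 if n=="top" else 5,fy=9 if n=="top" else 5,interpolation=cv2.INTER_CUBIC))
E
python3 edge.py 13; python3 hand.py 13 19|grep -v ^d
```

```text
23.7 [0.4829 0.0998 0.1962] 109.00703613941391 [ 0.18613472 -0.35481052 -0.44998858]
c0 bar line -59.88 axis offset line [ 0.5327 -0.1474] centroid dir -59.38 head dir -59.38 tail->head -59.71
10 bar line 12.91 axis offset line [ 0.5326 -0.148 ] centroid dir 12.27 head dir 12.46 tail->head 12.64
11 bar line 21.52 axis offset line [ 0.5327 -0.1479] centroid dir 20.76 head dir 20.8 tail->head 21.27
13 bar line 19.81 axis offset line [ 0.5326 -0.1478] centroid dir 19.39 head dir 19.43 tail->head 19.77
top [ 0.5348 -0.1482 20.4913] 40.3125 133.0
side [ 0.533  -0.1467 20.7363] 51.3125 144.0
```

View pics/crop13top.png

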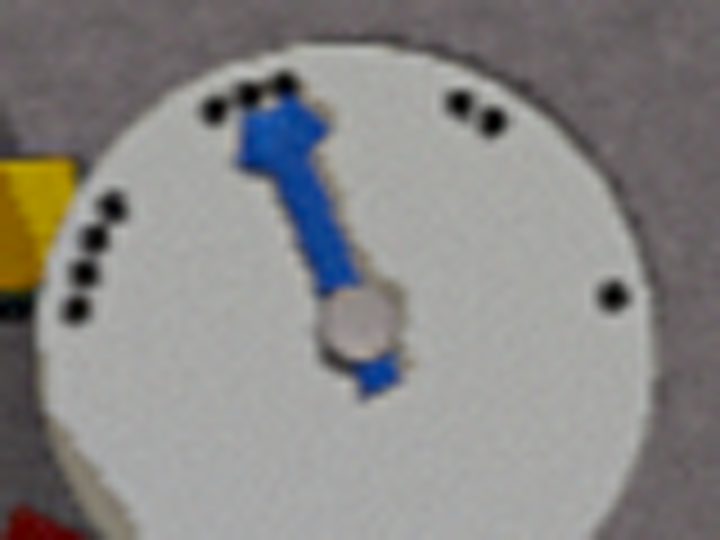

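View pics/side13.png

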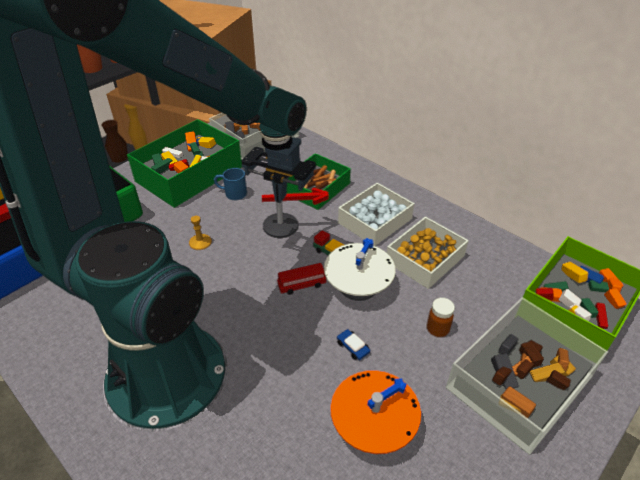

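```bash
python3 - <<'E'
from h import *
a=cv2.imread("pics/side0.png").astype(int);b=cv2.imread("pics/side13.png").astype(int);s6=cv2.imread("pics/side6.png").astype(int)
def cen(im,box,f):
    x0,y0,x1,y1=box;v,u=np.nonzero(f(im[y0:y1,x0:x1]));return (u.mean()+x0).round(2),(v.mean()+y0).round(2),len(u)
red=lambda m:m[...,2]-m[...,1]>50
print("arrow head s6/s13",cen(s6,(295,180,335,215),red),cen(b,(295,180,335,215),red))
print("bus",cen(a,(275,260,325,300),red),cen(b,(275,260,325,300),red))
yl=lambda m:(m[...,2]-m[...,0]>60)
print("truck",cen(a,(310,228,352,255),yl),cen(b,(310,228,352,255),yl))
bl=lambda m:m[...,0]-m[...,2]>40
print("car",cen(a,(330,325,375,360),bl),cen(b,(330,325,375,360),bl))
print("mug",cen(a,(210,165,250,202),bl),cen(b,(210,165,250,202),bl))
print("jar",cen(a,(420,305,460,340),yl),cen(b,(420,305,460,340),yl))
print("candle",cen(a,(185,210,215,252),yl),cen(b,(185,210,215,252),yl))
w=lambda m:m.min(2)>150
print(workorder.close_job(), monitor.read_state()["time"])
E
```

```text
arrow head s6/s13 (np.float64(313.14), np.float64(192.44), 425) (np.float64(313.72), np.float64(193.84), 373)
bus (np.float64(300.37), np.float64(276.7), 819) (np.float64(300.58), np.float64(276.94), 811)
truck (np.float64(326.9), np.float64(240.93), 306) (np.float64(327.07), np.float64(241.18), 292)
car (np.float64(352.86), np.float64(344.61), 249) (np.float64(352.7), np.float64(344.77), 259)
mug (np.float64(229.51), np.float64(181.16), 231) (np.float64(230.85), np.float64(181.76), 359)
jar (np.float64(438.61), np.float64(324.35), 347) (np.float64(438.69), np.float64(324.58), 388)
candle (np.float64(198.6), np.float64(236.27), 384) (np.float64(198.41), np.float64(236.06), 400)
the job is handed in; nothing more can be done
the job is handed in; nothing more can be done
```

The red arrow now points at the glass-stopper bin and the blue hand is on the three-dot mark. I handed the job in at about 24 s of the 51 s allowed, and the hand-in gave no verdict. I pushed the arrow first, then the hand, with the closed fingertip.

- **Arrow:** it heads about -42°, and the bearing from its axis to the middle of the glass bin is about -41.1°. That is within roughly 1°, or 5 mm at the bin. The gripper partly hid the arrowhead in the last picture, where its image centre read about 1 pixel off the earlier one; I put that down to the gripper hiding part of it.
- **Hand:** it stands at about 19.6° by the top-camera bar fit, against 18.9° for the middle of the three dots. The rougher outline fits from both cameras gave 20.5 to 20.7°, so it may be up to about 2° past the middle.
- **Hand correction:** I first pushed the hand about 2° too far and brought it back with one short separate touch from its other side. It was never touched on both sides at once.
- **Surroundings:** the sign's foot and the dial showed no movement. The bus, truck, car, jar and candlestick were within about 0.3 pixel of where they started. The mug's image centre differed by 1.3 pixels. Its lighting had changed and the arm never came near it at finger height, so I take that as a shadow effect. I left the orange look-alike dial alone.

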